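Set a kiln tray: stilts, glazed bowls, upper shelf, cone pack

ROBOT

A 6-joint arm with a two-finger parallel gripper is mounted at the origin on the work surface. World frame = base frame: x ahead of the robot, y to its left, z up, the work surface at z = 0. Lengths are in m, angles in rad, forces in N, time in s.
With the tool pointing down it reaches from about 0.35 to 1 m from the base axis. Payload 7.1 kg.
Tool frame: the origin (TCP) lies at the centre of the arm's flange, where the gripper is bolted on; the fingertips stand 173 mm ahead of it and the grasp point (between the pads) lies 155 mm ahead of it; z points along the fingers, y is the line along which they close (so a half turn about z gives the same grasp; the last joint's range is limited). The gripper opens to 85 mm and grips with 20 to 120 N. Pads are 22 mm wide; open, the fingers measure 114 mm over their backs; the gripper's body (76 mm by 85 mm) begins 54 mm behind the grasp point. The pads swing forward as they close: fully open they stand 13 mm farther back than shut.
Start: joints at [-0.019, 0.423, 1.63, -0, 1.089, -0.019], TCP at [0.625, 0, 0.405] pointing down, gripper open.
Joint ranges: [-3, 3], [-0.9, 2.11], [0.09, 2.58], [-1.31, 4.45], [0.11, 2.69], [-2.54, 2.54]. Speed limits (rad/s): [2.39, 2.39, 3.01, 3.14, 3.14, 3.14].

INTERFACE

Orientations are given as a unit quaternion [x, y, z, w].
In Python, from plant import observe, camera, camera_model, job_done gives the robot as it stands.
- The arm moves only by the shell command python3 -m creep 'ROWS'. ROWS is JSON, a list of rows, each an object with "dp": the shift along the tool's x, y, z in cm, a list of three; "delta_rot": the turn, a rotation vector about the tool's x, y, z in degrees, a list of three; "hand": the closure, from -1 (fully open) to 1 (shut). In form: [{"dp": [tx, ty, tz], "delta_rot": [rx, ry, rz], "hand": hand}, ...]. A call has exactly 8 rows; each row is the pose to reach, as a shift and turn from the pose commanded when the call began, along the tool's axes at that moment; what a row does not reach only later rows make up. A row lasts 1/12 s, in which the tool goes at most 41.7 mm and 7.16 degrees, less where a joint would pass 70% of its speed; a pose out of reach is approached as far as the arm can. A call with a gripper value outside its range is refused whole. The fingers move at their own pace and stop on an object; the grip force is fixed at half the most. Time passes only in rows, so rows that repeat a pose let the fingers close, or fill a call up. It gives the time, the measured TCP pose, the force, the opening and the grip force at its end, in the units of the state.
- observe(): the state, without advancing time (a new reading comes with each control period).
- camera(name): name is "scene" or "side" or "wrist"; returns the picture (384x512x3 uint8, red, green, blue); there is no depth.
- camera_model(name): a dict with "vfov" (degrees; the focal length in pixels is half the picture's height over the tangent of half this angle, whatever the lens; pixels are square), "cx", "cy" (the principal point, pixels), "D" ([k1, k2, p1, p2, k3] as OpenCV has them; the pictures are not rectified), "origin" and "orientation" of the camera in the world. Camera axes: x right, y down, z forward; pixel columns grow to the right and rows downward; lengths in m; the calibration is good to about 2 mm. A picture is of the moment at which its call begins: read the wrist's pose just before it. camera_model takes no time and is no camera call; for the wrist camera it gives the pose at the moment of the call.
- job_done(): hands the job in; it is judged then, once.
The state is a dict: "time": time; "joint_pos": joint angles; "joint_vel": joint speeds; "joint_efforts": joint torques, N m; "eef_pos": TCP position; "eef_rot": TCP orientation; "contact_force": force on the tool from outside, world axes, zero at the start; "torque": the same for the moment, N m; "finger_gap": finger opening in m; "finger_force": force on a finger pad.
Only numpy, scipy, OpenCV 4.12 (cv2) and the standard library are available. Lean on these libraries where they do the work, as an engineer would, in place of code of your own. Each camera call takes 0.05 s, during which the arm holds its last target. There are 200 camera calls.

TASK

Set the kiln tray for a firing: stand the loose third post in the middle of the tray's bare end, opposite the fixed pair, and for every glazed bowl on the ware board (two or three) stand a stilt on the tray and sit the bowl upright and centred on its points, all in one row down the middle of the tray, clear of each other and of the posts. When all the bowls are on, lay the narrow upper shelf flat over them on the three posts, centred and square to the tray, and last stand the cone pack upright on the middle of that shelf with its row of cones running along the shelf. Leave the unglazed beaker and mug where they are.

Things in the scene. Friction and masses are not known exactly. Their poses are not given: they have to be found in the camera images.
- kiln: fixed kiln base (steel, cream top, 360 x 220 mm, 40 mm high) with a buff tray (290 x 120 mm, floor 50 mm above the origin, rim 6 mm thick, 6 mm high); origin under its centre, x along the tray, z up
- post: loose third post, cream, 20 x 20 x 62 mm, 50 g, standing upright on the ware board at first; origin at the centre of its underside, z up. Stood in the middle of the bare end of the tray, at x = -110 mm of the kiln base, it mirrors the fixed pair
- post_pair (a point): midpoint between the tops of the two fixed posts (each 20 x 20 mm, 62 mm above the tray floor) at x = +110, y = +18 and -18 mm of the kiln base; the other end of the tray, at -x, is bare
- shelf: narrow cream upper shelf, a flat slab 250 x 60 x 14 mm, about 400 g, lying on the table at first, to rest on the three posts (240 mm over their outer faces), either end or side. Origin at the centre of the underside; x along its length, z up
- cones: cone pack: red-brown clay bar 66 x 20 x 12 mm with three slender pale cones in a row on it, leaning slightly along the row, tips 54 mm above the underside; 60 g. Origin at the centre of the underside of the bar; x along the bar, z up. It can be gripped across the 20 mm of the bar, fingers either side of the cones
- stilt1: a round clay stilt: disc 40 mm diameter, 10 mm thick, with three thin metal points (4 mm across, on a 15 mm radius) rising to 18 mm above its underside; 40 g; origin at the centre of its underside, z up (points up)
- stilt2: a round clay stilt: disc 40 mm diameter, 10 mm thick, with three thin metal points (4 mm across, on a 15 mm radius) rising to 18 mm above its underside; 40 g; origin at the centre of its underside, z up (points up)
- stilt3: a round clay stilt: disc 40 mm diameter, 10 mm thick, with three thin metal points (4 mm across, on a 15 mm radius) rising to 18 mm above its underside; 40 g; origin at the centre of its underside, z up (points up)
- bowl1: a glazed bowl: straight-sided, 54 mm outside diameter, 34 mm high, wall 4 mm, flat underside 50 mm across, 90 g; origin at the centre of its underside, z up through its mouth. Only two or three of the four coloured bowls are present in any run. Colour: dark blue
- bowl2: a glazed bowl: straight-sided, 54 mm outside diameter, 34 mm high, wall 4 mm, flat underside 50 mm across, 90 g; origin at the centre of its underside, z up through its mouth. Only two or three of the four coloured bowls are present in any run. Colour: green
- bowl3: a glazed bowl: straight-sided, 54 mm outside diameter, 34 mm high, wall 4 mm, flat underside 50 mm across, 90 g; origin at the centre of its underside, z up through its mouth. Only two or three of the four coloured bowls are present in any run. Colour: amber brown
- bowl4: a glazed bowl: straight-sided, 54 mm outside diameter, 34 mm high, wall 4 mm, flat underside 50 mm across, 90 g; origin at the centre of its underside, z up through its mouth. Only two or three of the four coloured bowls are present in any run. Colour: wine red
- board: fixed plywood ware board 180 x 330 x 12 mm on the table; the bowls stand on it, with the loose post and the beaker, 28 mm or more apart. Origin at the centre of its underside, y along its length
- beaker: unglazed pink beaker, 60 mm across, 65 mm high, on the ware board; bystander
- mug: grey unfired mug, 72 mm across, 80 mm high; bystander
Things that resemble listed ones, but are neither listed nor needed, are in the scene too. Of the things like the bowl2, leave any that is yellow; of the rest the smaller one is meant.

How it is judged:
By the outcome, as a careful person would: the job done as asked, in the order asked, and still so for the second after the job is handed in, with the robot touching nothing.
Of bowl1, bowl2, bowl3, bowl4 only 2 to 3 are there at a start; the rules pass over those that are not, and their reading is None.
At some moment in a run one of cones, shelf may be knocked a few centimetres aside while the robot is not near it.
It also fails if it takes over 210 s, if anything falls off the work surface, if the arm or the gripper's body presses on something with over 40 N, if the wrist force passes 120 N, or if a joint passes its speed limit or range.

## Working session

There is one attempt and no reset: what is moved stays moved. The work goes in short steps, Python scripts to look and compute and a shell command to move; the robot and the scene stay as the last step left them, time stands still between calls to the robot, and variables do not carry over. Pictures are saved under pics/ and viewed, at most 14 in all, crops included, and the job is handed in when it is done.

```bash
ls; mkdir -p pics; python3 - <<'E'
from plant import *
import cv2
print(observe())
for n in ["scene","side","wrist"]:
    m=camera_model(n); print(n,m)
    im=camera(n); cv2.imwrite(f"pics/{n}0.png",cv2.resize(im[:,:,::-1],(800,600),interpolation=cv2.INTER_CUBIC))
E
```

```text
pics
{'time': 0.0, 'joint_pos': array([-1.89863589e-02,  4.23860791e-01,  1.63068493e+00, -9.48866936e-06,
        1.08861566e+00, -1.89840150e-02]), 'joint_vel': array([-0.00048997,  0.00144454, -0.00152903, -0.00065123, -0.00053663,
        0.00109021]), 'joint_efforts': array([ 6.87376578e-04, -5.57382560e+01, -2.81743366e+01,  7.52266601e-05,
        7.21184188e-03,  1.02962622e-05]), 'eef_pos': array([6.24722307e-01, 3.84449002e-05, 4.03935019e-01]), 'eef_rot': array([ 7.07105834e-01,  7.07107293e-01, -5.47027657e-04, -5.62144883e-04]), 'contact_force': array([ 0.30255347, -0.38568922,  0.08289949]), 'torque': array([-0.00765164,  0.04371809, -0.04849542]), 'finger_force': 0.0, 'finger_gap': 0.08515355837151918}
scene {'vfov': 44.52435227973395, 'cx': 255.6586545402044, 'cy': 187.06962955343639, 'D': array([-0.10940711,  0.        ,  0.        ,  0.        ,  0.        ]), 'origin': array([1.47700575, 0.58723516, 0.81951855]), 'orientation': array([ 0.3975383 ,  0.78634681, -0.41887632, -0.2194644 ])}
side {'vfov': 46.0046198615691, 'cx': 258.929068291316, 'cy': 191.93965617322178, 'D': array([-0.0634723,  0.       ,  0.       ,  0.       ,  0.       ]), 'origin': array([ 0.19037649, -1.1188905 ,  0.70733351]), 'orientation': array([ 0.85314196, -0.13991239,  0.09332979, -0.49382473])}
wrist {'vfov': 71.44483769920234, 'cx': 252.5380637115727, 'cy': 189.88754914555741, 'D': array([0.00835262, 0.        , 0.        , 0.        , 0.        ]), 'origin': array([0.62414875, 0.06480547, 0.37286237]), 'orientation': array([ 9.91569185e-01,  6.76098391e-04, -5.62741364e-04,  1.29575376e-01])}
```

View pics/scene0.png

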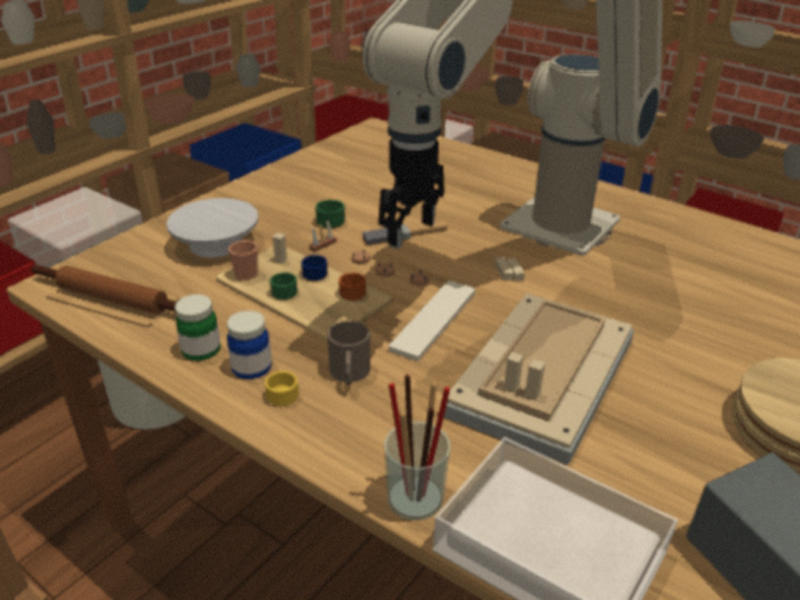

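View pics/side0.png

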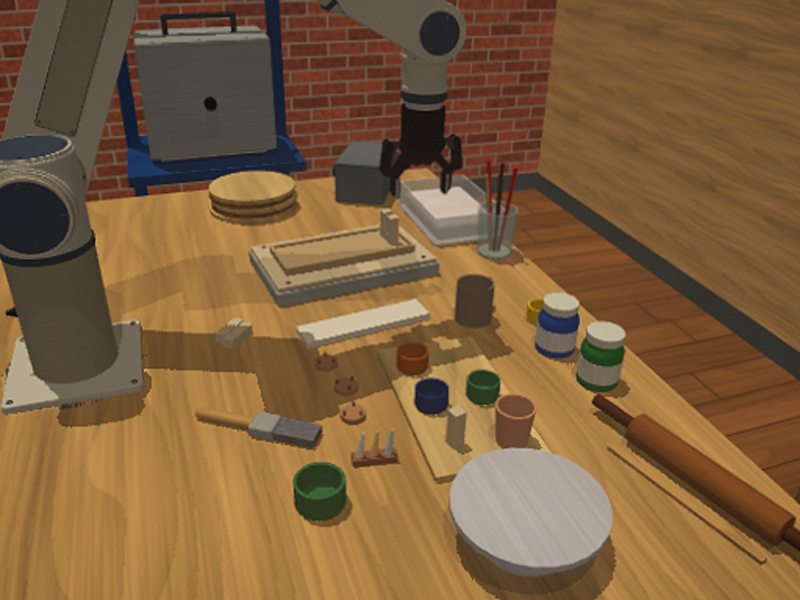

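The side view shows blue, green (small, on the board) and amber bowls. It also shows the larger green decoy (320,490), three stilts near (340,385), the cone pack (375,455), the post (456,428), the shelf (365,322) and the kiln (340,262) with its fixed posts at the +x end.

View pics/wrist0.png

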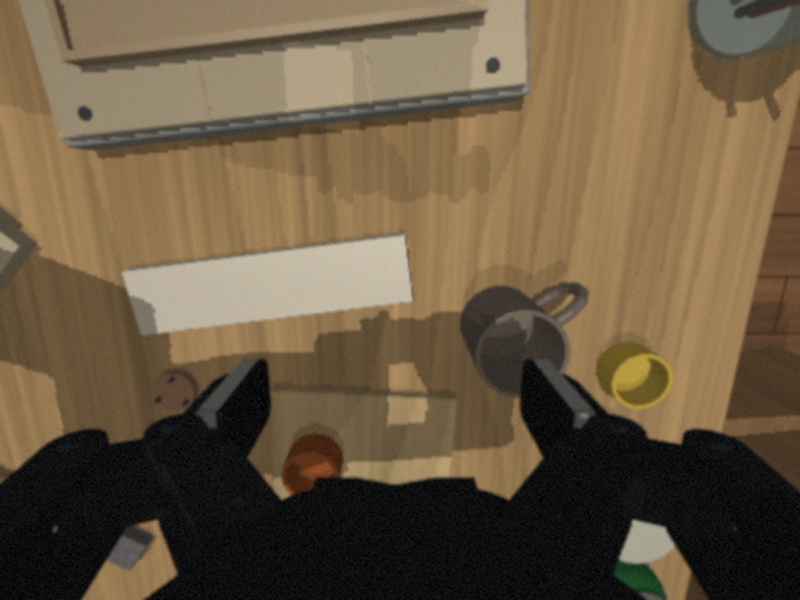

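```bash
cat > h.py <<'E'
import numpy as np, cv2
from plant import *
from scipy.spatial.transform import Rotation as R
def K(m):
    f=192/np.tan(np.radians(m["vfov"]/2)); return np.array([[f,0,m["cx"]],[0,f,m["cy"]],[0,0,1.]])
def px2w(m,pts,z,s=1.5625,o=(0,0)):
    "pts: pixels in an enlarged picture (scale s, crop origin o in raw px) -> world on plane z"
    p=(np.asarray(pts,float).reshape(-1,2)+.5)/s-.5+np.array(o)
    n=cv2.undistortPoints(p.reshape(-1,1,2),K(m),m["D"]).reshape(-1,2)
    d=R.from_quat(m["orientation"]).apply(np.c_[n,np.ones(len(n))])
    c=np.array(m["origin"]); z=np.broadcast_to(z,len(n))
    return c+d*((z-c[2])/d[:,2])[:,None]
def w2px(m,P):
    r=R.from_quat(m["orientation"]).inv(); P=np.asarray(P,float).reshape(-1,3)-m["origin"]
    return cv2.projectPoints(r.apply(P),np.zeros(3),np.zeros(3),K(m),m["D"])[0].reshape(-1,2)
def snap(name,fn,s=1.5625,crop=None):
    import json
    m=camera_model(name); im=camera(name)
    if crop: x0,y0,x1,y1=crop; im=im[y0:y1,x0:x1]
    cv2.imwrite(fn,cv2.resize(im[:,:,::-1],None,fx=s,fy=s,interpolation=cv2.INTER_CUBIC))
    import pickle; pickle.dump(m,open(fn+".pkl","wb")); return m,im
def st():
    o=observe(); print("t %.2f p"%o["time"],o["eef_pos"].round(4),"yaw_y",yaw(o["eef_rot"]),"gap %.4f"%o["finger_gap"],"F",np.round(o["contact_force"],1)); return o
def yaw(q):
    y=R.from_quat(q).apply([0,1,0]); return np.degrees(np.arctan2(y[1],y[0])).round(2)
def go(x,y,z=None,ang=None):
    "shift (cm) to bring the grasp point (155 mm ahead) over x,y at height z, and rz so tool y lies along ang (deg, mod 180)"
    o=st(); r=R.from_quat(o["eef_rot"]); g=o["eef_pos"]+r.apply([0,0,.155])
    d=np.array([x,y,g[2] if z is None else z])-g
    t=r.inv().apply(d)*100; rz=0
    if ang is not None: rz=-((ang-yaw(o["eef_rot"])+90)%180-90)
    print("dp",t.round(2),"rz %.2f"%rz)
E
python3 - <<'E'
from h import *
m=camera_model("side")
def q(n,p,z): print(n,(px2w(m,p,z)*1000).round(0)[:,:2].tolist())
q("stilts",[(326,362),(346,385),(352,412)],.010)
q("post",[(456,445),(457,409)],[.012,.074])
q("bowls b g a",[(432,386),(483,377),(413,351)],.046)
q("cones",[(353,462),(396,458)],.012)
q("shelf",[(299,331),(419,301),(430,317),(309,343)],.014)
m=camera_model("scene")
q("scene tray",[(533,303),(606,318),(548,413),(482,397)],.056)
q("pair",[(515,355),(535,362)],.112)
q("post",[(279,237)],.074)
q("bowls",[(314,262),(284,280),(353,281)],.046)
q("shelf",[(443,284),(474,290),(421,357),(390,348)],.014)
q("mug,beaker",[(350,333),(243,248)],[.08,.077])
E
```

```text
stilts [[408.0, -131.0], [424.0, -205.0], [414.0, -276.0]]
post [[538.0, -399.0], [538.0, -393.0]]
bowls b g a [[539.0, -296.0], [625.0, -298.0], [544.0, -195.0]]
cones [[384.0, -388.0], [445.0, -398.0]]
shelf [[384.0, -25.0], [633.0, 14.0], [631.0, -50.0], [392.0, -70.0]]
scene tray [[419.0, 137.0], [382.0, 267.0], [673.0, 294.0], [701.0, 194.0]]
pair [[643.0, 214.0], [640.0, 247.0]]
post [[544.0, -389.0]]
bowls [[542.0, -296.0], [628.0, -298.0], [550.0, -187.0]]
shelf [[410.0, -67.0], [391.0, -5.0], [632.0, 32.0], [644.0, -27.0]]
mug,beaker [[720.0, -55.0], [625.0, -412.0]]
```

The wrist view: shelf (270,285), amber bowl (312,465), one stilt (176,392), mug (515,340). Image up is +y. Next I'll take wrist looks over the kiln and the board.

```bash
python3 -m creep '[{"dp":[4,-9.5,0],"delta_rot":[0,0,0],"hand":-1},{"dp":[4,-9.5,0],"delta_rot":[0,0,0],"hand":-1},{"dp":[4,-9.5,0],"delta_rot":[0,0,0],"hand":-1},{"dp":[4,-9.5,0],"delta_rot":[0,0,0],"hand":-1},{"dp":[4,-9.5,0],"delta_rot":[0,0,0],"hand":-1},{"dp":[4,-9.5,0],"delta_rot":[0,0,0],"hand":-1},{"dp":[4,-9.5,0],"delta_rot":[0,0,0],"hand":-1},{"dp":[4,-9.5,0],"delta_rot":[0,0,0],"hand":-1}]'
python3 -c "
from h import *
snap('wrist','pics/kiln.png')"
python3 -m creep '[{"dp":[-26,0,0],"delta_rot":[0,0,0],"hand":-1},{"dp":[-26,0,0],"delta_rot":[0,0,0],"hand":-1},{"dp":[-26,0,0],"delta_rot":[0,0,0],"hand":-1},{"dp":[-26,0,0],"delta_rot":[0,0,0],"hand":-1},{"dp":[-26,0,0],"delta_rot":[0,0,0],"hand":-1},{"dp":[-26,0,0],"delta_rot":[0,0,0],"hand":-1},{"dp":[-26,0,0],"delta_rot":[0,0,0],"hand":-1},{"dp":[-26,0,0],"delta_rot":[0,0,0],"hand":-1}]' >/dev/null
python3 -m creep '[{"dp":[-24,-1,0],"delta_rot":[0,0,0],"hand":-1},{"dp":[-24,-1,0],"delta_rot":[0,0,0],"hand":-1},{"dp":[-24,-1,0],"delta_rot":[0,0,0],"hand":-1},{"dp":[-24,-1,0],"delta_rot":[0,0,0],"hand":-1},{"dp":[-24,-1,0],"delta_rot":[0,0,0],"hand":-1},{"dp":[-24,-1,0],"delta_rot":[0,0,0],"hand":-1},{"dp":[-24,-1,0],"delta_rot":[0,0,0],"hand":-1},{"dp":[-24,-1,0],"delta_rot":[0,0,0],"hand":-1}]'
python3 -c "
from h import *
snap('wrist','pics/board.png')"
```

```text
time: 0.82
eef_pos: [0.5309, 0.0397, 0.4047]
eef_rot: [0.707, 0.707, 0.0, 0.0]
contact_force: [0.2, -0.4, 0.3]
finger_gap: 0.0857
finger_force: 0.0
time: 2.2
eef_pos: [0.5201, -0.4606, 0.4039]
eef_rot: [0.708, 0.706, 0.0, -0.001]
contact_force: [-0.1, -0.7, 0.4]
finger_gap: 0.0852
finger_force: 0.0
```

View pics/kiln.png

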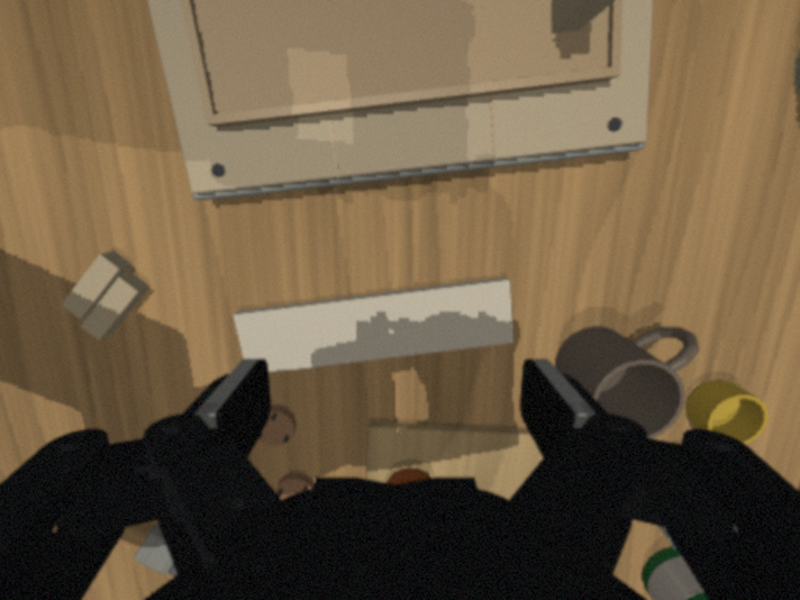

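View pics/board.png

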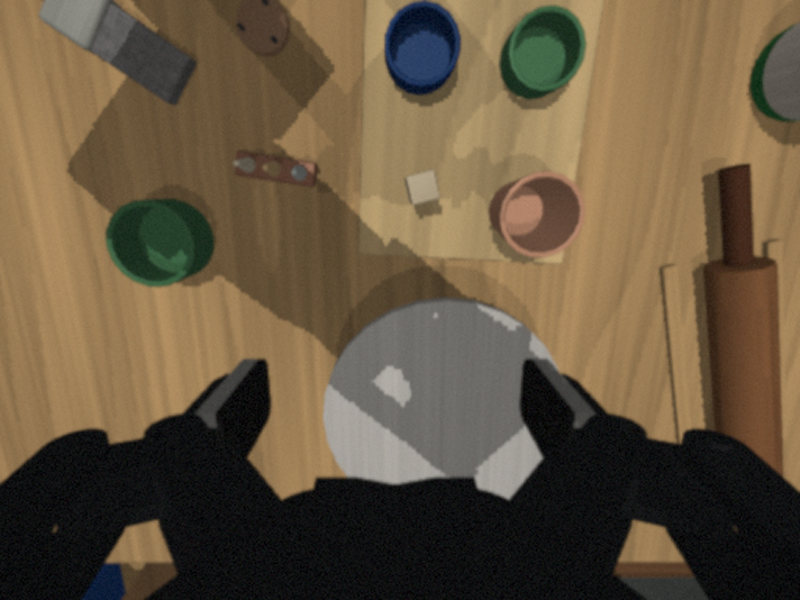

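The kiln's near edge runs (195,192)–(645,145), and the tray rim's near corners are (215,125) and (617,76). On the board: post top (423,187), blue (422,47), green (545,50), beaker (541,215). The cone bar runs (235,165)–(317,178), and the big green decoy is at (160,240).

```bash
python3 - <<'E'
from h import *; import pickle
m=pickle.load(open("pics/kiln.png.pkl","rb"))
def q(n,p,z):
    w=px2w(m,p,z)*1000; print(n,w.round(0)[:,:2].tolist()); return w
k=q("kiln edge",[(193,190),(645,145)],.04); print(np.degrees(np.arctan2(*(k[1]-k[0])[1::-1])),np.linalg.norm(k[1]-k[0]))
k=q("tray",[(215,125),(617,76)],.056); print(np.degrees(np.arctan2(*(k[1]-k[0])[1::-1])),np.linalg.norm(k[1]-k[0]))
q("shelf",[(235,314),(508,281),(513,343),(247,371)],.014)
m=pickle.load(open("pics/board.png.pkl","rb"))
q("post top",[(423,187),(406,178),(434,170),(440,196),(412,205)],.074)
q("bowls",[(422,43),(545,46)],.046); q("cone",[(235,165),(317,178)],.012)
q("beaker",[(541,212)],.077)
q("stilt",[(262,22)],.01)
E
```

```text
kiln edge [[375.0, 101.0], [719.0, 134.0]]
5.45790672563948 345.51167509033127
tray [[403.0, 146.0], [683.0, 177.0]]
6.405991972647438 281.8166457603596
shelf [[387.0, -7.0], [630.0, 23.0], [639.0, -35.0], [393.0, -63.0]]
post top [[539.0, -396.0], [527.0, -390.0], [546.0, -385.0], [551.0, -402.0], [531.0, -408.0]]
bowls [[538.0, -299.0], [624.0, -302.0]]
cone [[388.0, -379.0], [455.0, -389.0]]
beaker [[621.0, -413.0]]
stilt [[418.0, -275.0]]
```

```bash
python3 - <<'E'
from h import *
go(.539,-.395,.055,15)
E
```

```text
t 2.25 p [ 0.5203 -0.4594  0.4039] yaw_y -0.02 gap 0.0850 F [0.5 0.2 0.8]
dp [ 6.38  1.9  19.4 ] rz -15.02
```

```bash
python3 -m creep '[{"dp":[6.4,1.9,4],"delta_rot":[0,0,-5],"hand":0},{"dp":[6.4,1.9,8],"delta_rot":[0,0,-10],"hand":0},{"dp":[6.4,1.9,10],"delta_rot":[0,0,-15],"hand":0},{"dp":[6.4,1.9,10],"delta_rot":[0,0,-15],"hand":0},{"dp":[6.4,1.9,10],"delta_rot":[0,0,-15],"hand":0},{"dp":[6.4,1.9,10],"delta_rot":[0,0,-15],"hand":0},{"dp":[6.4,1.9,10],"delta_rot":[0,0,-15],"hand":0},{"dp":[6.4,1.9,10],"delta_rot":[0,0,-15],"hand":0}]'
python3 -c "
from h import *
snap('wrist','pics/post.png')"
```

```text
time: 2.92
eef_pos: [0.5396, -0.3971, 0.3075]
eef_rot: [0.609, 0.793, -0.0, 0.002]
contact_force: [-0.2, 0.2, 0.0]
finger_gap: 0.0428
finger_force: 0.0
```

View pics/post.png

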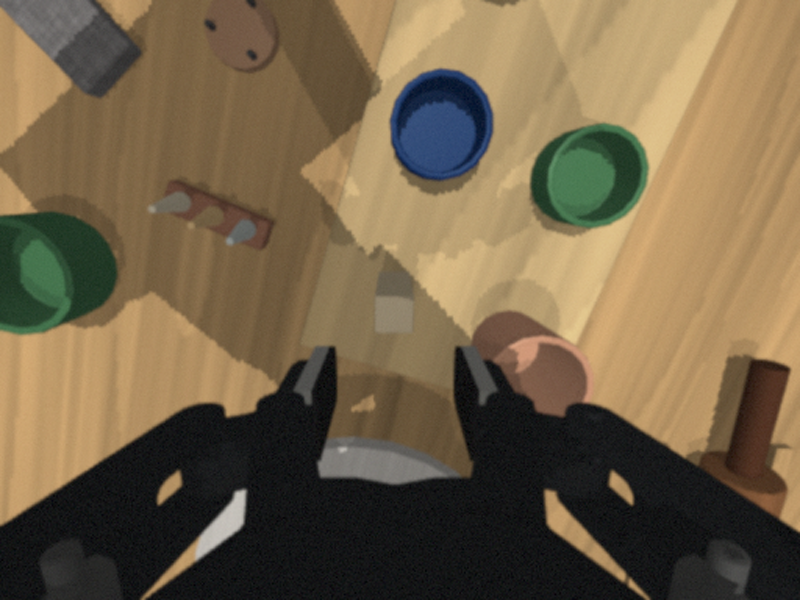

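The post is square to the fingers, with its top centred at about (394,313), blue at (441,124) and green at (590,174).

```bash
python3 - <<'E'
from h import *; import pickle
m=pickle.load(open("pics/post.png.pkl","rb"))
def q(n,p,z):
    w=px2w(m,p,z)*1000; print(n,w.round(1)[:,:2].tolist()); return w
q("post",[(394,313),(376,296),(412,296),(412,331),(377,331)],.074)
q("bowls",[(442,120),(595,172)],.046)
q("cone",[(168,182),(268,244),(176,184),(271,222)],.012)
q("stilt",[(240,32)],.01)
go(.539,-.395,.055,15)
E
```

```text
post [[538.8, -395.3], [527.8, -389.0], [545.2, -384.4], [550.2, -402.3], [532.9, -406.9]]
bowls [[538.2, -297.4], [623.6, -301.1]]
cone [[389.6, -368.8], [455.0, -390.3], [394.4, -368.7], [454.3, -376.3]]
stilt [[417.9, -277.2]]
t 2.97 p [ 0.5394 -0.397   0.3071] yaw_y 14.91 gap 0.0426 F [-0.2  0.4 -0.5]
dp [ 0.28 -0.04  9.71] rz -0.09
```

```bash
python3 -m creep '[{"dp":[0.2,0,3],"delta_rot":[0,0,0],"hand":0},{"dp":[0.2,0,6],"delta_rot":[0,0,0],"hand":0},{"dp":[0.2,0,9],"delta_rot":[0,0,0],"hand":0},{"dp":[0.2,0,9.7],"delta_rot":[0,0,0],"hand":0},{"dp":[0.2,0,9.7],"delta_rot":[0,0,0],"hand":0},{"dp":[0.2,0,9.7],"delta_rot":[0,0,0],"hand":1},{"dp":[0.2,0,9.7],"delta_rot":[0,0,0],"hand":1},{"dp":[0.2,0,9.7],"delta_rot":[0,0,0],"hand":1}]'
python3 -m creep '[{"dp":[0,0,0],"delta_rot":[0,0,0],"hand":1},{"dp":[0,0,0],"delta_rot":[0,0,0],"hand":1},{"dp":[0,0,-1],"delta_rot":[0,0,0],"hand":1},{"dp":[0,0,-4],"delta_rot":[0,0,0],"hand":1},{"dp":[0,0,-8],"delta_rot":[0,0,0],"hand":1},{"dp":[0,0,-12],"delta_rot":[0,0,0],"hand":1},{"dp":[0,0,-16],"delta_rot":[0,0,0],"hand":1},{"dp":[0,0,-20],"delta_rot":[0,0,0],"hand":1}]'
python3 - <<'E'
from h import *
go(.53,.10,.25,6)
E
```

```text
time: 3.63
eef_pos: [0.5393, -0.3948, 0.2101]
eef_rot: [0.609, 0.793, 0.0, 0.002]
contact_force: [-0.6, 0.4, 0.5]
finger_gap: 0.0193
finger_force: 58.5
time: 4.3
eef_pos: [0.538, -0.3936, 0.4106]
eef_rot: [0.609, 0.793, 0.0, 0.0]
contact_force: [0.7, -0.0, -1.1]
finger_gap: 0.0191
finger_force: 58.6
t 4.30 p [ 0.538  -0.3936  0.4106] yaw_y 15.0 gap 0.0191 F [ 0.7 -0.  -1.1]
dp [47.89 12.    0.56] rz 9.00
```

```bash
python3 -m creep '[{"dp":[26.4,6.7,-1],"delta_rot":[0,0,0],"hand":1},{"dp":[26.4,6.7,-1],"delta_rot":[0,0,0],"hand":1},{"dp":[26.4,6.7,-1],"delta_rot":[0,0,0],"hand":1},{"dp":[26.4,6.7,-1],"delta_rot":[0,0,0],"hand":1},{"dp":[26.4,6.7,-1],"delta_rot":[0,0,0],"hand":1},{"dp":[26.4,6.7,-1],"delta_rot":[0,0,0],"hand":1},{"dp":[26.4,6.7,-1],"delta_rot":[0,0,0],"hand":1},{"dp":[26.4,6.7,-1],"delta_rot":[0,0,0],"hand":1}]' >/dev/null
python3 -m creep '[{"dp":[26.4,6.7,-1],"delta_rot":[0,0,4],"hand":1},{"dp":[26.4,6.7,-1],"delta_rot":[0,0,9],"hand":1},{"dp":[26.4,6.7,-1],"delta_rot":[0,0,9],"hand":1},{"dp":[26.4,6.7,-1],"delta_rot":[0,0,9],"hand":1},{"dp":[26.4,6.7,-1],"delta_rot":[0,0,9],"hand":1},{"dp":[26.4,6.7,-1],"delta_rot":[0,0,9],"hand":1},{"dp":[26.4,6.7,-1],"delta_rot":[0,0,9],"hand":1},{"dp":[26.4,6.7,-1],"delta_rot":[0,0,9],"hand":1}]'
python3 -c "
from h import *
st()
snap('wrist','pics/kiln2.png')"
```

```text
time: 5.63
eef_pos: [0.531, 0.1542, 0.4288]
eef_rot: [0.668, 0.744, 0.001, 0.0]
contact_force: [0.5, 0.4, -1.0]
finger_gap: 0.0193
finger_force: 58.6
t 5.63 p [0.531  0.1542 0.4288] yaw_y 6.22 gap 0.0193 F [ 0.5  0.4 -1. ]
```

View pics/kiln2.png

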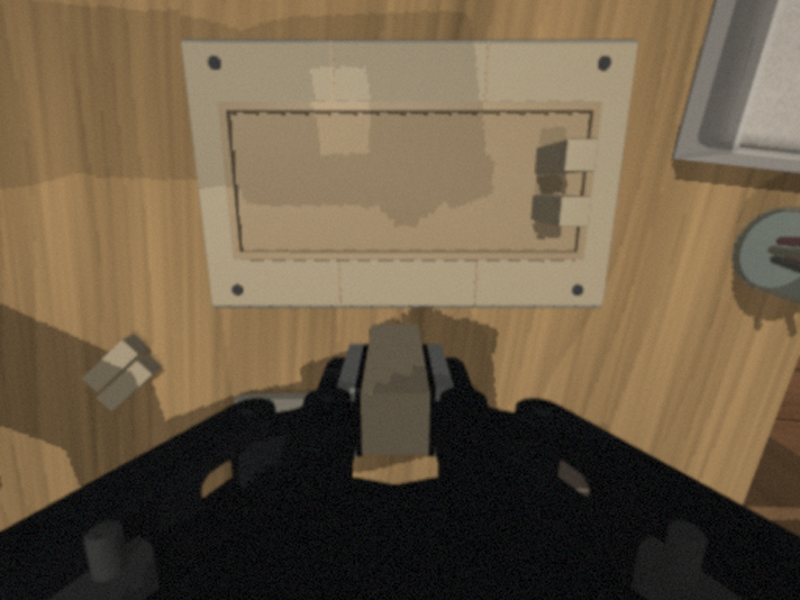

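The whole kiln is in view: top corners (183,41), (636,41), (603,305), (213,305). Post tops are at (582,155) and (575,211), and the held post is upright.

```bash
python3 - <<'E'
from h import *; import pickle
m=pickle.load(open("pics/kiln2.png.pkl","rb"))
k=px2w(m,[(183,41),(636,41),(603,305),(213,305)],.04)*1000
c=k.mean(0); print(k[:,:2].round(0).tolist(),c.round(1)[:2],[np.linalg.norm(k[i]-k[i-1]).round(0) for i in range(4)])
d=k[1]+k[2]-k[0]-k[3]; a=np.arctan2(d[1],d[0]); print(np.degrees(a))
A=np.array([[np.cos(a),-np.sin(a)],[np.sin(a),np.cos(a)]])
pr=px2w(m,[(582,155),(575,211)],.112)*1000; print("pair",pr[:,:2].round(1), (A.T@(pr[:,:2]-c[:2]).T).T.round(1))
t=px2w(m,[(228,111),(592,111),(579,250),(241,250)],.052)*1000; print("tray inner",t[:,:2].round(0).tolist(),t.mean(0).round(1)[:2])
go(*((c[:2]+A@[-110,0])/1000),.2,np.degrees(a))
# refine by projecting the model back
E
```

```text
[[353.0, 307.0], [695.0, 345.0], [720.0, 138.0], [375.0, 100.0]] [535.4 222.2] [np.float64(208.0), np.float64(344.0), np.float64(209.0), np.float64(347.0)]
6.2811839006550105
pair [[642.6 251.5]
 [646.  216.1]] [[109.8  17.4]
 [109.3 -18.2]]
tray inner [[391.0, 260.0], [668.0, 291.0], [682.0, 185.0], [403.0, 154.0]] [536.  222.3]
t 5.68 p [0.531  0.1524 0.4285] yaw_y 6.2 gap 0.0194 F [ 0.1 -0.7 -1. ]
dp [ 6.87 -9.84  7.34] rz -0.08
```

```bash
python3 -m creep '[{"dp":[6.9,-9.8,0],"delta_rot":[0,0,0],"hand":1},{"dp":[6.9,-9.8,3],"delta_rot":[0,0,0],"hand":1},{"dp":[6.9,-9.8,6],"delta_rot":[0,0,0],"hand":1},{"dp":[6.9,-9.8,10],"delta_rot":[0,0,0],"hand":1},{"dp":[6.9,-9.8,14],"delta_rot":[0,0,0],"hand":1},{"dp":[6.9,-9.8,16],"delta_rot":[0,0,0],"hand":1},{"dp":[6.9,-9.8,16],"delta_rot":[0,0,0],"hand":1},{"dp":[6.9,-9.8,16],"delta_rot":[0,0,0],"hand":1}]'
python3 - <<'E'
from h import *
go(.4263,.2103,.0935,6.25)
E
```

```text
time: 6.35
eef_pos: [0.4265, 0.208, 0.2672]
eef_rot: [0.67, 0.743, -0.002, -0.001]
contact_force: [1.2, 0.4, -0.7]
finger_gap: 0.0196
finger_force: 58.8
t 6.35 p [0.4265 0.208  0.2672] yaw_y 5.94 gap 0.0196 F [ 1.2  0.4 -0.7]
dp [0.25 0.06 1.87] rz -0.31
```

```bash
python3 -m creep '[{"dp":[0.2,0.1,0.5],"delta_rot":[0,0,0],"hand":1},{"dp":[0.2,0.1,1],"delta_rot":[0,0,0],"hand":1},{"dp":[0.2,0.1,1.5],"delta_rot":[0,0,0],"hand":1},{"dp":[0.2,0.1,1.8],"delta_rot":[0,0,0],"hand":1},{"dp":[0.2,0.1,1.8],"delta_rot":[0,0,0],"hand":1},{"dp":[0.2,0.1,1.8],"delta_rot":[0,0,0],"hand":1},{"dp":[0.2,0.1,1.8],"delta_rot":[0,0,0],"hand":1},{"dp":[0.2,0.1,1.8],"delta_rot":[0,0,0],"hand":1}]'
python3 - <<'E'
from h import *
go(.4263,.2103,.0935,6.25)
E
```

```text
time: 7.02
eef_pos: [0.4274, 0.2112, 0.2499]
eef_rot: [0.669, 0.743, 0.0, 0.0]
contact_force: [0.0, -0.2, -0.3]
finger_gap: 0.0194
finger_force: 58.8
t 7.02 p [0.4274 0.2112 0.2499] yaw_y 6.0 gap 0.0194 F [ 0.  -0.2 -0.3]
dp [-0.08 -0.12  0.14] rz -0.25
```

```bash
python3 -m creep '[{"dp":[-0.1,-0.1,0.1],"delta_rot":[0,0,0],"hand":1},{"dp":[-0.1,-0.1,0.2],"delta_rot":[0,0,0],"hand":1},{"dp":[-0.1,-0.1,0.2],"delta_rot":[0,0,0],"hand":1},{"dp":[-0.1,-0.1,0.2],"delta_rot":[0,0,0],"hand":1},{"dp":[-0.1,-0.1,0.2],"delta_rot":[0,0,0],"hand":1},{"dp":[-0.1,-0.1,0.2],"delta_rot":[0,0,0],"hand":1},{"dp":[-0.1,-0.1,0.2],"delta_rot":[0,0,0],"hand":1},{"dp":[-0.1,-0.1,0.2],"delta_rot":[0,0,0],"hand":1}]'
python3 -m creep '[{"dp":[0,0,0],"delta_rot":[0,0,0],"hand":0.3},{"dp":[0,0,0],"delta_rot":[0,0,0],"hand":0.2},{"dp":[0,0,0],"delta_rot":[0,0,0],"hand":0.1},{"dp":[0,0,0],"delta_rot":[0,0,0],"hand":0},{"dp":[0,0,-3],"delta_rot":[0,0,0],"hand":0},{"dp":[0,0,-7],"delta_rot":[0,0,0],"hand":0},{"dp":[0,0,-11],"delta_rot":[0,0,0],"hand":0},{"dp":[0,0,-15],"delta_rot":[0,0,0],"hand":0}]'
python3 - <<'E'
from h import *
st()
E
```

```text
time: 7.68
eef_pos: [0.4264, 0.21, 0.248]
eef_rot: [0.669, 0.743, -0.0, -0.0]
contact_force: [-1.1, -0.6, 6.4]
finger_gap: 0.0194
finger_force: 59.4
time: 8.35
eef_pos: [0.4261, 0.2099, 0.3991]
eef_rot: [0.669, 0.743, -0.001, -0.0]
contact_force: [0.2, 0.3, -1.0]
finger_gap: 0.0429
finger_force: 0.0
t 8.35 p [0.4261 0.2099 0.3991] yaw_y 6.0 gap 0.0429 F [ 0.2  0.3 -1. ]
```

```bash
python3 -m creep '[{"dp":[-20.7,-4.2,0],"delta_rot":[0,0,7],"hand":-0.3},{"dp":[-20.7,-4.2,0],"delta_rot":[0,0,14],"hand":-0.3},{"dp":[-20.7,-4.2,0],"delta_rot":[0,0,21],"hand":-0.3},{"dp":[-20.7,-4.2,0],"delta_rot":[0,0,28],"hand":-0.3},{"dp":[-20.7,-4.2,0],"delta_rot":[0,0,35],"hand":-0.3},{"dp":[-20.7,-4.2,0],"delta_rot":[0,0,42],"hand":-0.3},{"dp":[-20.7,-4.2,0],"delta_rot":[0,0,49],"hand":-0.3},{"dp":[-20.7,-4.2,0],"delta_rot":[0,0,50],"hand":-0.3}]'
python3 -m creep '[{"dp":[-15.8,12.5,0],"delta_rot":[0,0,7],"hand":-0.3},{"dp":[-15.8,12.5,0],"delta_rot":[0,0,14],"hand":-0.3},{"dp":[-15.8,12.5,0],"delta_rot":[0,0,21],"hand":-0.3},{"dp":[-15.8,12.5,0],"delta_rot":[0,0,28],"hand":-0.3},{"dp":[-15.8,12.5,0],"delta_rot":[0,0,35],"hand":-0.3},{"dp":[-15.8,12.5,0],"delta_rot":[0,0,39.8],"hand":-0.3},{"dp":[-15.8,12.5,0],"delta_rot":[0,0,39.8],"hand":-0.3},{"dp":[-15.8,12.5,0],"delta_rot":[0,0,39.8],"hand":-0.3}]'
python3 -c "
from h import *
st()
snap('wrist','pics/stilts.png')"
```

```text
time: 9.02
eef_pos: [0.4061, -0.0013, 0.3977]
eef_rot: [0.922, 0.387, 0.0, -0.0]
contact_force: [-0.6, 0.5, 0.6]
finger_gap: 0.0558
finger_force: 0.0
time: 9.68
eef_pos: [0.3865, -0.2004, 0.3974]
eef_rot: [0.998, 0.056, -0.0, -0.0]
contact_force: [0.9, 0.8, 0.5]
finger_gap: 0.0555
finger_force: 0.0
t 9.68 p [ 0.3865 -0.2004  0.3974] yaw_y -83.54 gap 0.0555 F [0.9 0.8 0.5]
```

View pics/stilts.png

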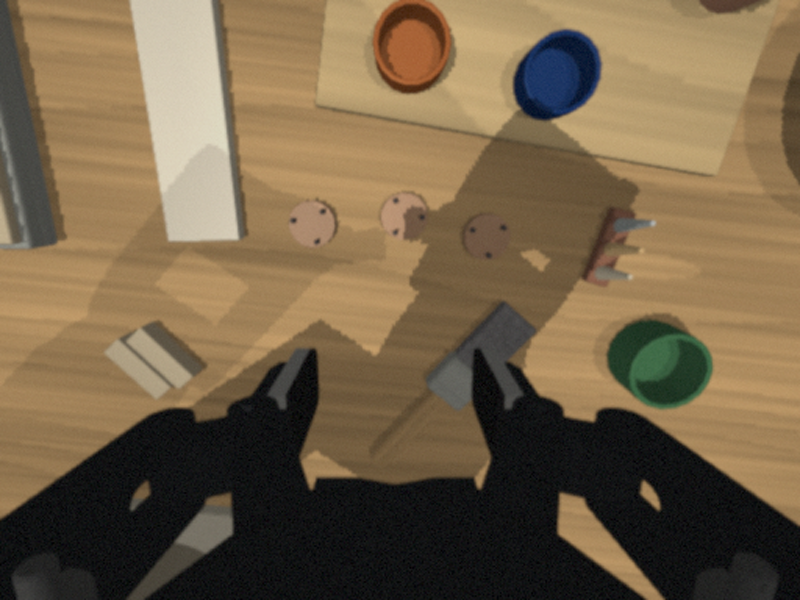

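Stilts are at (312,223), (404,216) and (486,236), the amber rim at (412,45) and the blue rim at (560,73).

```bash
python3 - <<'E'
from h import *; import pickle
m=pickle.load(open("pics/stilts.png.pkl","rb"))
def q(n,p,z):
    w=px2w(m,p,z)*1000; print(n,w.round(1)[:,:2].tolist()); return w
w=q("stilts",[(312,222.5),(403.5,215.5),(486.5,235)],.010)
q("bowls a b",[(413,41),(562,70)],.046)
q("shelf",[(168,241),(239,238)],[.014,.014])
go(w[0,0]/1000,w[0,1]/1000,.021)
E
```

```text
stilts [[412.6, -126.9], [427.1, -202.9], [419.0, -274.8]]
bowls a b [[546.1, -194.4], [540.0, -299.0]]
shelf [[383.7, -8.2], [393.1, -67.4]]
t 9.73 p [ 0.3865 -0.1999  0.3975] yaw_y -83.5 gap 0.0555 F [ 0.5  0.7 -0.5]
dp [ 3.44 -6.94 22.15] rz 0.00
```

```bash
python3 -m creep '[{"dp":[3.4,-6.9,3],"delta_rot":[0,0,0],"hand":-0.3},{"dp":[3.4,-6.9,6],"delta_rot":[0,0,0],"hand":-0.3},{"dp":[3.4,-6.9,10],"delta_rot":[0,0,0],"hand":-0.3},{"dp":[3.4,-6.9,14],"delta_rot":[0,0,0],"hand":-0.3},{"dp":[3.4,-6.9,18],"delta_rot":[0,0,0],"hand":-0.3},{"dp":[3.4,-6.9,20],"delta_rot":[0,0,0],"hand":-0.3},{"dp":[3.4,-6.9,20],"delta_rot":[0,0,0],"hand":-0.3},{"dp":[3.4,-6.9,20],"delta_rot":[0,0,0],"hand":-0.3}]'
python3 -m creep '[{"dp":[0,0,0.5],"delta_rot":[0,0,0],"hand":-0.3},{"dp":[0,0,1],"delta_rot":[0,0,0],"hand":-0.3},{"dp":[0,0,1.5],"delta_rot":[0,0,0],"hand":-0.3},{"dp":[0,0,2],"delta_rot":[0,0,0],"hand":-0.3},{"dp":[0,0,2.2],"delta_rot":[0,0,0],"hand":-0.3},{"dp":[0,0,2.2],"delta_rot":[0,0,0],"hand":-0.3},{"dp":[0,0,2.2],"delta_rot":[0,0,0],"hand":-0.3},{"dp":[0,0,2.2],"delta_rot":[0,0,0],"hand":-0.3}]'
python3 -m creep '[{"dp":[0,0,0.2],"delta_rot":[0,0,0],"hand":-0.3},{"dp":[0,0,0.2],"delta_rot":[0,0,0],"hand":-0.3},{"dp":[0,0,0.2],"delta_rot":[0,0,0],"hand":-0.3},{"dp":[0,0,0.4],"delta_rot":[0,0,0],"hand":-0.3},{"dp":[0,0,0.4],"delta_rot":[0,0,0],"hand":-0.3},{"dp":[0,0,0.4],"delta_rot":[0,0,0],"hand":-0.3},{"dp":[0,0,0.4],"delta_rot":[0,0,0],"hand":-0.3},{"dp":[0,0,0.4],"delta_rot":[0,0,0],"hand":-0.3}]'
python3 -c "
from h import *
go(.4126,-.1269,.021,-83.75)"
```

```text
time: 10.4
eef_pos: [0.4125, -0.1272, 0.1969]
eef_rot: [0.998, 0.056, -0.002, -0.001]
contact_force: [0.5, 0.2, -0.3]
finger_gap: 0.0558
finger_force: 0.0
time: 11.07
eef_pos: [0.4129, -0.1286, 0.1759]
eef_rot: [0.999, 0.054, 0.0, 0.0]
contact_force: [-0.2, 0.4, -0.2]
finger_gap: 0.0555
finger_force: 0.0
time: 11.73
eef_pos: [0.4128, -0.1284, 0.1717]
eef_rot: [0.999, 0.054, -0.0, -0.0]
contact_force: [0.7, 1.1, -0.2]
finger_gap: 0.0552
finger_force: 0.0
t 11.73 p [ 0.4128 -0.1284  0.1717] yaw_y -83.8 gap 0.0552 F [ 0.7  1.1 -0.2]
dp [-0.01 -0.16 -0.43] rz -0.05
```

```bash
python3 -m creep '[{"dp":[0,-0.1,0],"delta_rot":[0,0,0],"hand":-0.1},{"dp":[0,-0.1,0],"delta_rot":[0,0,0],"hand":0},{"dp":[0,-0.1,0],"delta_rot":[0,0,0],"hand":0.05},{"dp":[0,-0.1,0],"delta_rot":[0,0,0],"hand":0.1},{"dp":[0,-0.1,0],"delta_rot":[0,0,0],"hand":0.2},{"dp":[0,-0.1,0],"delta_rot":[0,0,0],"hand":1},{"dp":[0,-0.1,0],"delta_rot":[0,0,0],"hand":1},{"dp":[0,-0.1,0],"delta_rot":[0,0,0],"hand":1}]'
python3 -m creep '[{"dp":[0,-0.1,0],"delta_rot":[0,0,0],"hand":1},{"dp":[0,-0.1,-1],"delta_rot":[0,0,0],"hand":1},{"dp":[0,-0.1,-4],"delta_rot":[0,0,0],"hand":1},{"dp":[0,-0.1,-7],"delta_rot":[0,0,0],"hand":1},{"dp":[0,-0.1,-11],"delta_rot":[0,0,0],"hand":1},{"dp":[0,-0.1,-15],"delta_rot":[0,0,0],"hand":1},{"dp":[0,-0.1,-15],"delta_rot":[0,0,0],"hand":1},{"dp":[0,-0.1,-15],"delta_rot":[0,0,0],"hand":1}]'
python3 -c "
from h import *
snap('wrist','pics/held.png')
A=lambda x:(np.array([.5357,.2223])+R.from_euler('z',6.25,degrees=True).apply([x,0,0])[:2])
print(A(-64),A(0),A(64)); go(*A(-64),.15,-83.75)"
```

```text
time: 12.4
eef_pos: [0.4128, -0.1275, 0.1724]
eef_rot: [0.999, 0.054, 0.0, 0.0]
contact_force: [-1.3, -0.2, 11.9]
finger_gap: 0.0373
finger_force: 60.1
time: 13.07
eef_pos: [0.4132, -0.1266, 0.3244]
eef_rot: [0.999, 0.054, 0.003, 0.001]
contact_force: [0.0, 0.8, -0.7]
finger_gap: 0.0371
finger_force: 60.8
[-63.08390565  -6.74517999] [0.5357 0.2223] [64.15530565  7.18977999]
t 13.12 p [ 0.4125 -0.1264  0.3227] yaw_y -83.8 gap 0.0372 F [ 0.2 -0.3 -0.6]
dp [-6384.     -27.68   -11.3 ] rz -0.05
```

View pics/held.png

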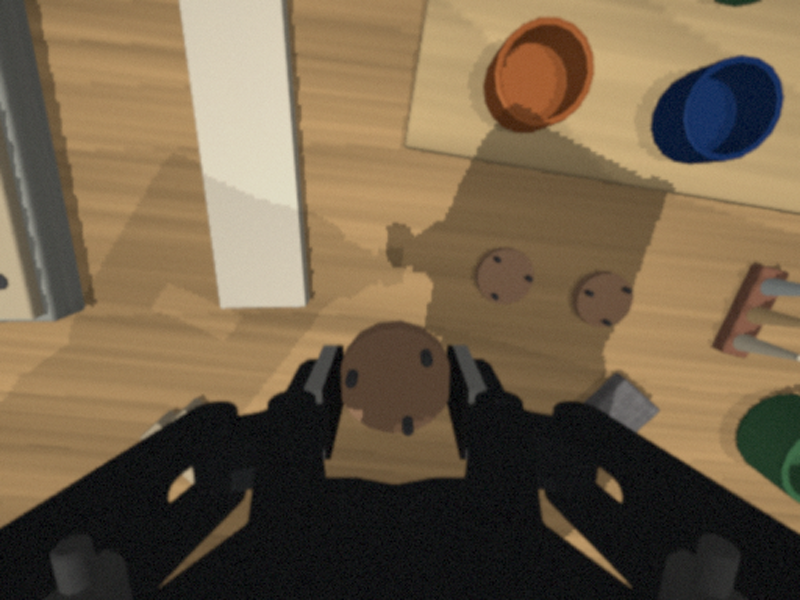

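The stilt is held level between the pads, points up. The other two are at (505,276) and (603,298).

```bash
sed -i '$a def T(x,y=0): return np.array([.5357,.2223])+R.from_euler("z",6.25,degrees=True).apply([x/1000,y/1000,0])[:2]' h.py
python3 -m creep '[{"dp":[9.6,-33.4,0],"delta_rot":[0,0,0],"hand":1},{"dp":[9.6,-33.4,0],"delta_rot":[0,0,0],"hand":1},{"dp":[9.6,-33.4,0],"delta_rot":[0,0,0],"hand":1},{"dp":[9.6,-33.4,0],"delta_rot":[0,0,0],"hand":1},{"dp":[9.6,-33.4,0],"delta_rot":[0,0,0],"hand":1},{"dp":[9.6,-33.4,0],"delta_rot":[0,0,0],"hand":1},{"dp":[9.6,-33.4,0],"delta_rot":[0,0,0],"hand":1},{"dp":[9.6,-33.4,0],"delta_rot":[0,0,0],"hand":1}]'
python3 -c "
from h import *
go(*T(-64),.0675,-83.75)"
```

```text
time: 13.78
eef_pos: [0.4686, 0.2039, 0.3196]
eef_rot: [0.999, 0.054, -0.002, 0.001]
contact_force: [-0.1, -1.1, -0.4]
finger_gap: 0.0373
finger_force: 60.8
t 13.78 p [0.4686 0.2039 0.3196] yaw_y -83.78 gap 0.0373 F [-0.1 -1.1 -0.4]
dp [ 0.57 -1.13  9.71] rz -0.03
```

```bash
python3 -m creep '[{"dp":[0.5,-1.1,2],"delta_rot":[0,0,0],"hand":1},{"dp":[0.5,-1.1,4],"delta_rot":[0,0,0],"hand":1},{"dp":[0.5,-1.1,6],"delta_rot":[0,0,0],"hand":1},{"dp":[0.5,-1.1,8],"delta_rot":[0,0,0],"hand":1},{"dp":[0.5,-1.1,8.5],"delta_rot":[0,0,0],"hand":1},{"dp":[0.5,-1.1,8.5],"delta_rot":[0,0,0],"hand":1},{"dp":[0.5,-1.1,8.5],"delta_rot":[0,0,0],"hand":1},{"dp":[0.5,-1.1,8.5],"delta_rot":[0,0,0],"hand":1}]'
python3 -c "
from h import *
go(*T(-64),.0675,-83.75)"
```

```text
time: 14.45
eef_pos: [0.4736, 0.2134, 0.2371]
eef_rot: [0.999, 0.054, 0.0, -0.0]
contact_force: [-0.5, -0.8, 0.1]
finger_gap: 0.0371
finger_force: 60.9
t 14.45 p [0.4736 0.2134 0.2371] yaw_y -83.81 gap 0.0371 F [-0.5 -0.8  0.1]
dp [-0.14 -0.21  1.46] rz -0.06
```

```bash
python3 -m creep '[{"dp":[-0.1,-0.2,0.5],"delta_rot":[0,0,0],"hand":1},{"dp":[-0.1,-0.2,1],"delta_rot":[0,0,0],"hand":1},{"dp":[-0.1,-0.2,1.4],"delta_rot":[0,0,0],"hand":1},{"dp":[-0.1,-0.2,1.5],"delta_rot":[0,0,0],"hand":1},{"dp":[-0.1,-0.2,1.5],"delta_rot":[0,0,0],"hand":1},{"dp":[-0.1,-0.2,1.5],"delta_rot":[0,0,0],"hand":1},{"dp":[-0.1,-0.2,1.5],"delta_rot":[0,0,0],"hand":1},{"dp":[-0.1,-0.2,1.5],"delta_rot":[0,0,0],"hand":1}]'
python3 -m creep '[{"dp":[0,0,0],"delta_rot":[0,0,0],"hand":0.05},{"dp":[0,0,0],"delta_rot":[0,0,0],"hand":-0.1},{"dp":[0,0,0],"delta_rot":[0,0,0],"hand":-0.2},{"dp":[0,0,0],"delta_rot":[0,0,0],"hand":-0.2},{"dp":[0,0,-2],"delta_rot":[0,0,0],"hand":-0.2},{"dp":[0,0,-5],"delta_rot":[0,0,0],"hand":-0.3},{"dp":[0,0,-8],"delta_rot":[0,0,0],"hand":-0.3},{"dp":[0,0,-10],"delta_rot":[0,0,0],"hand":-0.3}]'
python3 -m creep '[{"dp":[-4,20,0],"delta_rot":[0,0,0],"hand":-0.3},{"dp":[-4,20,0],"delta_rot":[0,0,0],"hand":-0.3},{"dp":[-4,20,0],"delta_rot":[0,0,0],"hand":-0.3},{"dp":[-4,20,0],"delta_rot":[0,0,0],"hand":-0.3},{"dp":[-4,20,0],"delta_rot":[0,0,0],"hand":-0.3},{"dp":[-4,20,0],"delta_rot":[0,0,0],"hand":-0.3},{"dp":[-4,20,0],"delta_rot":[0,0,0],"hand":-0.3},{"dp":[-4,20,0],"delta_rot":[0,0,0],"hand":-0.3}]' >/dev/null
python3 -m creep '[{"dp":[-5,21,0],"delta_rot":[0,0,0],"hand":-0.3},{"dp":[-5,21,0],"delta_rot":[0,0,0],"hand":-0.3},{"dp":[-5,21,0],"delta_rot":[0,0,0],"hand":-0.3},{"dp":[-5,21,0],"delta_rot":[0,0,0],"hand":-0.3},{"dp":[-5,21,0],"delta_rot":[0,0,0],"hand":-0.3},{"dp":[-5,21,0],"delta_rot":[0,0,0],"hand":-0.3},{"dp":[-5,21,0],"delta_rot":[0,0,0],"hand":-0.3},{"dp":[-5,21,0],"delta_rot":[0,0,0],"hand":-0.3}]'
python3 -c "
from h import *
go(.4271,-.2029,.0175,-83.75)"
```

```text
time: 15.12
eef_pos: [0.4722, 0.2154, 0.2224]
eef_rot: [0.999, 0.054, 0.0, -0.0]
contact_force: [-1.3, 0.0, 8.7]
finger_gap: 0.0372
finger_force: 66.0
time: 15.78
eef_pos: [0.4725, 0.2154, 0.3238]
eef_rot: [0.999, 0.054, 0.001, -0.0]
contact_force: [0.9, 0.7, -0.7]
finger_gap: 0.0555
finger_force: 0.0
time: 17.12
eef_pos: [0.4273, -0.201, 0.3214]
eef_rot: [0.999, 0.054, -0.0, -0.0]
contact_force: [-0.1, 0.2, 0.7]
finger_gap: 0.0555
finger_force: 0.0
t 17.12 p [ 0.4273 -0.201   0.3214] yaw_y -83.78 gap 0.0555 F [-0.1  0.2  0.7]
dp [-0.03  0.21 14.89] rz -0.03
```

```bash
python3 -m creep '[{"dp":[0,0.2,4],"delta_rot":[0,0,0],"hand":-0.3},{"dp":[0,0.2,8],"delta_rot":[0,0,0],"hand":-0.3},{"dp":[0,0.2,12],"delta_rot":[0,0,0],"hand":-0.3},{"dp":[0,0.2,14],"delta_rot":[0,0,0],"hand":-0.3},{"dp":[0,0.2,14.8],"delta_rot":[0,0,0],"hand":-0.3},{"dp":[0,0.2,14.8],"delta_rot":[0,0,0],"hand":-0.2},{"dp":[0,0.2,14.8],"delta_rot":[0,0,0],"hand":-0.1},{"dp":[0,0.2,14.8],"delta_rot":[0,0,0],"hand":0}]'
python3 -m creep '[{"dp":[0,0,0],"delta_rot":[0,0,0],"hand":0.1},{"dp":[0,0,0],"delta_rot":[0,0,0],"hand":1},{"dp":[0,0,0],"delta_rot":[0,0,0],"hand":1},{"dp":[0,0,0],"delta_rot":[0,0,0],"hand":1},{"dp":[0,0,-3],"delta_rot":[0,0,0],"hand":1},{"dp":[0,0,-7],"delta_rot":[0,0,0],"hand":1},{"dp":[0,0,-11],"delta_rot":[0,0,0],"hand":1},{"dp":[0,0,-15],"delta_rot":[0,0,0],"hand":1}]'
python3 -m creep '[{"dp":[7.7,-20.5,0],"delta_rot":[0,0,0],"hand":1},{"dp":[7.7,-20.5,0],"delta_rot":[0,0,0],"hand":1},{"dp":[7.7,-20.5,0],"delta_rot":[0,0,0],"hand":1},{"dp":[7.7,-20.5,0],"delta_rot":[0,0,0],"hand":1},{"dp":[7.7,-20.5,0],"delta_rot":[0,0,0],"hand":1},{"dp":[7.7,-20.5,0],"delta_rot":[0,0,0],"hand":1},{"dp":[7.7,-20.5,0],"delta_rot":[0,0,0],"hand":1},{"dp":[7.7,-20.5,0],"delta_rot":[0,0,0],"hand":1}]' >/dev/null
python3 -m creep '[{"dp":[7.7,-20.5,0],"delta_rot":[0,0,0],"hand":1},{"dp":[7.7,-20.5,0],"delta_rot":[0,0,0],"hand":1},{"dp":[7.7,-20.5,0],"delta_rot":[0,0,0],"hand":1},{"dp":[7.7,-20.5,0],"delta_rot":[0,0,0],"hand":1},{"dp":[7.7,-20.5,0],"delta_rot":[0,0,0],"hand":1},{"dp":[7.7,-20.5,3],"delta_rot":[0,0,0],"hand":1},{"dp":[7.7,-20.5,6],"delta_rot":[0,0,0],"hand":1},{"dp":[7.7,-20.5,8],"delta_rot":[0,0,0],"hand":1}]'
python3 -c "
from h import *
go(*T(0),.0675,-83.75)"
```

```text
time: 17.78
eef_pos: [0.4281, -0.2035, 0.1751]
eef_rot: [0.999, 0.055, 0.001, 0.001]
contact_force: [-0.4, -0.1, -0.6]
finger_gap: 0.0427
finger_force: 0.0
time: 18.45
eef_pos: [0.4267, -0.2038, 0.3265]
eef_rot: [0.999, 0.054, 0.0, 0.0]
contact_force: [0.3, -0.6, -1.0]
finger_gap: 0.0366
finger_force: 60.1
time: 19.78
eef_pos: [0.5359, 0.2194, 0.2422]
eef_rot: [0.999, 0.054, -0.0, 0.0]
contact_force: [0.2, -0.3, -1.0]
finger_gap: 0.037
finger_force: 60.4
t 19.78 p [0.5359 0.2194 0.2422] yaw_y -83.81 gap 0.0370 F [ 0.2 -0.3 -1. ]
dp [ 0.03 -0.3   1.97] rz -0.06
```

```bash
python3 -m creep '[{"dp":[0,-0.3,0.5],"delta_rot":[0,0,0],"hand":1},{"dp":[0,-0.3,1],"delta_rot":[0,0,0],"hand":1},{"dp":[0,-0.3,1.5],"delta_rot":[0,0,0],"hand":1},{"dp":[0,-0.3,1.8],"delta_rot":[0,0,0],"hand":1},{"dp":[0,-0.3,1.8],"delta_rot":[0,0,0],"hand":1},{"dp":[0,-0.3,1.9],"delta_rot":[0,0,0],"hand":1},{"dp":[0,-0.3,1.9],"delta_rot":[0,0,0],"hand":1},{"dp":[0,-0.3,1.9],"delta_rot":[0,0,0],"hand":1}]'
python3 -m creep '[{"dp":[0,0,0],"delta_rot":[0,0,0],"hand":0.05},{"dp":[0,0,0],"delta_rot":[0,0,0],"hand":-0.1},{"dp":[0,0,0],"delta_rot":[0,0,0],"hand":-0.2},{"dp":[0,0,0],"delta_rot":[0,0,0],"hand":-0.2},{"dp":[0,0,-2],"delta_rot":[0,0,0],"hand":-0.2},{"dp":[0,0,-5],"delta_rot":[0,0,0],"hand":-0.3},{"dp":[0,0,-8],"delta_rot":[0,0,0],"hand":-0.3},{"dp":[0,0,-10],"delta_rot":[0,0,0],"hand":-0.3}]'
python3 -m creep '[{"dp":[-8.5,24,0],"delta_rot":[0,0,0],"hand":-0.3},{"dp":[-8.5,24,0],"delta_rot":[0,0,0],"hand":-0.3},{"dp":[-8.5,24,0],"delta_rot":[0,0,0],"hand":-0.3},{"dp":[-8.5,24,0],"delta_rot":[0,0,0],"hand":-0.3},{"dp":[-8.5,24,0],"delta_rot":[0,0,0],"hand":-0.3},{"dp":[-8.5,24,0],"delta_rot":[0,0,0],"hand":-0.3},{"dp":[-8.5,24,0],"delta_rot":[0,0,0],"hand":-0.3},{"dp":[-8.5,24,0],"delta_rot":[0,0,0],"hand":-0.3}]' >/dev/null
python3 -m creep '[{"dp":[-8.5,24,0],"delta_rot":[0,0,0],"hand":-0.3},{"dp":[-8.5,24,0],"delta_rot":[0,0,0],"hand":-0.3},{"dp":[-8.5,24,0],"delta_rot":[0,0,0],"hand":-0.3},{"dp":[-8.5,24,0],"delta_rot":[0,0,0],"hand":-0.3},{"dp":[-8.5,24,0],"delta_rot":[0,0,0],"hand":-0.3},{"dp":[-8.5,24,0],"delta_rot":[0,0,0],"hand":-0.3},{"dp":[-8.5,24,0],"delta_rot":[0,0,0],"hand":-0.3},{"dp":[-8.5,24,0],"delta_rot":[0,0,0],"hand":-0.3}]'
python3 -c "
from h import *
go(.4190,-.2748,.0175,-83.75)"
```

```text
time: 20.45
eef_pos: [0.5361, 0.2231, 0.2258]
eef_rot: [0.999, 0.054, 0.001, -0.0]
contact_force: [1.0, -2.9, 6.7]
finger_gap: 0.0365
finger_force: 61.0
time: 21.12
eef_pos: [0.536, 0.2235, 0.3269]
eef_rot: [0.999, 0.054, 0.001, -0.0]
contact_force: [1.3, -0.6, 0.6]
finger_gap: 0.0556
finger_force: 0.0
time: 22.45
eef_pos: [0.419, -0.2736, 0.3247]
eef_rot: [0.999, 0.053, 0.0, 0.0]
contact_force: [-0.2, 1.0, -1.3]
finger_gap: 0.0556
finger_force: 0.0
t 22.45 p [ 0.419  -0.2736  0.3247] yaw_y -83.96 gap 0.0556 F [-0.2  1.  -1.3]
dp [-0.03  0.11 15.22] rz -0.21
```

```bash
python3 -m creep '[{"dp":[0,0.1,4],"delta_rot":[0,0,0],"hand":-0.3},{"dp":[0,0.1,8],"delta_rot":[0,0,0],"hand":-0.3},{"dp":[0,0.1,12],"delta_rot":[0,0,0],"hand":-0.3},{"dp":[0,0.1,14.5],"delta_rot":[0,0,0],"hand":-0.3},{"dp":[0,0.1,15.3],"delta_rot":[0,0,0],"hand":-0.3},{"dp":[0,0.1,15.3],"delta_rot":[0,0,0],"hand":-0.2},{"dp":[0,0.1,15.3],"delta_rot":[0,0,0],"hand":-0.1},{"dp":[0,0.1,15.3],"delta_rot":[0,0,0],"hand":0}]'
python3 -m creep '[{"dp":[0,0,0],"delta_rot":[0,0,0],"hand":0.1},{"dp":[0,0,0],"delta_rot":[0,0,0],"hand":1},{"dp":[0,0,0],"delta_rot":[0,0,0],"hand":1},{"dp":[0,0,0],"delta_rot":[0,0,0],"hand":1},{"dp":[0,0,-3],"delta_rot":[0,0,0],"hand":1},{"dp":[0,0,-7],"delta_rot":[0,0,0],"hand":1},{"dp":[0,0,-11],"delta_rot":[0,0,0],"hand":1},{"dp":[0,0,-15],"delta_rot":[0,0,0],"hand":1}]'
python3 -m creep '[{"dp":[11.7,-24.1,0],"delta_rot":[0,0,0],"hand":1},{"dp":[11.7,-24.1,0],"delta_rot":[0,0,0],"hand":1},{"dp":[11.7,-24.1,0],"delta_rot":[0,0,0],"hand":1},{"dp":[11.7,-24.1,0],"delta_rot":[0,0,0],"hand":1},{"dp":[11.7,-24.1,0],"delta_rot":[0,0,0],"hand":1},{"dp":[11.7,-24.1,0],"delta_rot":[0,0,0],"hand":1},{"dp":[11.7,-24.1,0],"delta_rot":[0,0,0],"hand":1},{"dp":[11.7,-24.1,0],"delta_rot":[0,0,0],"hand":1}]' >/dev/null
python3 -m creep '[{"dp":[11.7,-24.1,0],"delta_rot":[0,0,0],"hand":1},{"dp":[11.7,-24.1,0],"delta_rot":[0,0,0],"hand":1},{"dp":[11.7,-24.1,0],"delta_rot":[0,0,0],"hand":1},{"dp":[11.7,-24.1,0],"delta_rot":[0,0,0],"hand":1},{"dp":[11.7,-24.1,0],"delta_rot":[0,0,0],"hand":1},{"dp":[11.7,-24.1,0],"delta_rot":[0,0,0],"hand":1},{"dp":[11.7,-24.1,3],"delta_rot":[0,0,0],"hand":1},{"dp":[11.7,-24.1,6],"delta_rot":[0,0,0],"hand":1}]'
python3 -c "
from h import *
go(*T(64),.0675,-83.75)"
```

```text
time: 23.12
eef_pos: [0.4197, -0.2722, 0.1724]
eef_rot: [0.998, 0.055, 0.0, 0.0]
contact_force: [1.4, -0.5, -0.4]
finger_gap: 0.0427
finger_force: 0.0
time: 23.78
eef_pos: [0.4184, -0.2726, 0.3236]
eef_rot: [0.999, 0.054, -0.0, -0.0]
contact_force: [0.9, -0.1, -0.5]
finger_gap: 0.0372
finger_force: 60.3
time: 25.12
eef_pos: [0.6011, 0.2351, 0.2635]
eef_rot: [0.998, 0.056, 0.004, -0.001]
contact_force: [-0.4, -0.8, -0.4]
finger_gap: 0.0372
finger_force: 60.5
t 25.12 p [0.6011 0.2351 0.2635] yaw_y -83.61 gap 0.0372 F [-0.4 -0.8 -0.4]
dp [-0.4   0.61  4.1 ] rz 0.14
```

```bash
python3 -m creep '[{"dp":[-0.4,0.6,1],"delta_rot":[0,0,0],"hand":1},{"dp":[-0.4,0.6,2],"delta_rot":[0,0,0],"hand":1},{"dp":[-0.4,0.6,2.5],"delta_rot":[0,0,0],"hand":1},{"dp":[-0.4,0.6,2.5],"delta_rot":[0,0,0],"hand":1},{"dp":[-0.4,0.6,2.5],"delta_rot":[0,0,0],"hand":1},{"dp":[-0.4,0.6,2.5],"delta_rot":[0,0,0],"hand":1},{"dp":[-0.4,0.6,2.5],"delta_rot":[0,0,0],"hand":1},{"dp":[-0.4,0.6,2.5],"delta_rot":[0,0,0],"hand":1}]'
python3 -c "
from h import *
go(*T(64),.0675,-83.75)"
```

```text
time: 25.78
eef_pos: [0.5962, 0.2247, 0.2378]
eef_rot: [0.999, 0.054, 0.001, -0.0]
contact_force: [-0.5, -0.5, -0.7]
finger_gap: 0.0374
finger_force: 60.5
t 25.78 p [0.5962 0.2247 0.2378] yaw_y -83.81 gap 0.0374 F [-0.5 -0.5 -0.7]
dp [ 0.33 -0.41  1.53] rz -0.06
```

```bash
python3 -m creep '[{"dp":[0.3,-0.4,0.5],"delta_rot":[0,0,0],"hand":1},{"dp":[0.3,-0.4,1],"delta_rot":[0,0,0],"hand":1},{"dp":[0.3,-0.4,1.4],"delta_rot":[0,0,0],"hand":1},{"dp":[0.3,-0.4,1.5],"delta_rot":[0,0,0],"hand":1},{"dp":[0.3,-0.4,1.5],"delta_rot":[0,0,0],"hand":1},{"dp":[0.3,-0.4,1.5],"delta_rot":[0,0,0],"hand":1},{"dp":[0.3,-0.4,1.5],"delta_rot":[0,0,0],"hand":1},{"dp":[0.3,-0.4,1.5],"delta_rot":[0,0,0],"hand":1}]'
python3 -m creep '[{"dp":[0,0,0],"delta_rot":[0,0,0],"hand":0.05},{"dp":[0,0,0],"delta_rot":[0,0,0],"hand":-0.1},{"dp":[0,0,0],"delta_rot":[0,0,0],"hand":-0.2},{"dp":[0,0,0],"delta_rot":[0,0,0],"hand":-0.2},{"dp":[0,0,-2],"delta_rot":[0,0,0],"hand":-0.2},{"dp":[0,0,-5],"delta_rot":[0,0,0],"hand":-0.3},{"dp":[0,0,-8],"delta_rot":[0,0,0],"hand":-0.5},{"dp":[0,0,-12],"delta_rot":[0,0,0],"hand":-1}]'
python3 -m creep '[{"dp":[-14,0,-4],"delta_rot":[0,0,0],"hand":-1},{"dp":[-14,0,-6],"delta_rot":[0,0,0],"hand":-1},{"dp":[-14,0,-6],"delta_rot":[0,0,0],"hand":-1},{"dp":[-14,0,-6],"delta_rot":[0,0,0],"hand":-1},{"dp":[-14,0,-6],"delta_rot":[0,0,0],"hand":-1},{"dp":[-14,0,-6],"delta_rot":[0,0,0],"hand":-1},{"dp":[-14,0,-6],"delta_rot":[0,0,0],"hand":-1},{"dp":[-14,0,-6],"delta_rot":[0,0,0],"hand":-1}]'
python3 -c "
from h import *
snap('wrist','pics/tray.png')"
```

```text
time: 26.45
eef_pos: [0.5986, 0.2294, 0.2229]
eef_rot: [0.999, 0.054, 0.0, -0.0]
contact_force: [-3.9, 0.1, 14.3]
finger_gap: 0.0373
finger_force: 62.1
time: 27.12
eef_pos: [0.5976, 0.2287, 0.3405]
eef_rot: [0.999, 0.054, -0.002, 0.001]
contact_force: [0.1, -0.3, -0.6]
finger_gap: 0.0741
finger_force: 0.0
time: 27.78
eef_pos: [0.4601, 0.2141, 0.4012]
eef_rot: [0.999, 0.054, -0.0, 0.0]
contact_force: [0.3, -0.4, 0.3]
finger_gap: 0.0852
finger_force: 0.0
```

View pics/tray.png

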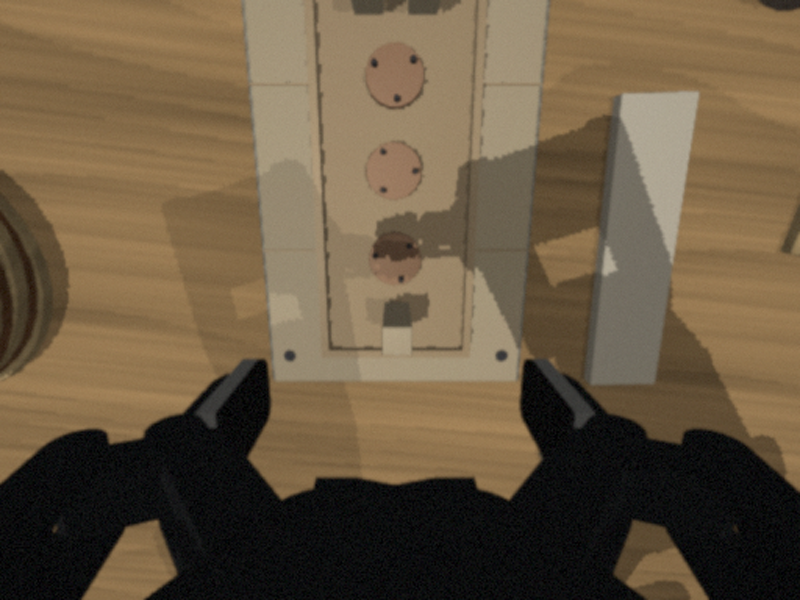

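Three stilts stand in a row at (395,75), (394,169) and (396,257), with the loose post's top at (397,340). The tray looks right.

```bash
python3 - <<'E'
from h import *; import pickle
m=pickle.load(open("pics/tray.png.pkl","rb"))
w=px2w(m,[(395,75),(394,169),(396,257.5),(397,340)],[.06,.06,.06,.112])*1000
print(w.round(1)[:,:2].tolist(), R.from_euler("z",-6.25,degrees=True).apply(w-[535.7,222.3,0]).round(1)[:,:2].tolist())
s=px2w(m,[(619,94),(698,92),(656,384),(590,384)],.014)*1000; print("shelf",s[:,:2].round(0).tolist(),s.mean(0).round(1))
go(.5461,-.1944,.05,-83.75)
E
```

```text
[[595.6, 228.7], [535.5, 222.8], [472.6, 214.5], [426.8, 208.9]] [[60.2, -0.2], [-0.1, 0.5], [-63.6, -0.9], [-109.7, -1.5]]
shelf [[611.0, 55.0], [619.0, -5.0], [373.0, -40.0], [366.0, 21.0]] [492.5   7.5  14. ]
t 27.83 p [0.4601 0.214  0.401 ] yaw_y -83.82 gap 0.0853 F [ 0.8 -0.2  0.1]
dp [ 4.18 41.52 19.61] rz -0.07
```

```bash
python3 -m creep '[{"dp":[2.1,20.8,0],"delta_rot":[0,0,0],"hand":-1},{"dp":[2.1,20.8,0],"delta_rot":[0,0,0],"hand":-1},{"dp":[2.1,20.8,0],"delta_rot":[0,0,0],"hand":-1},{"dp":[2.1,20.8,0],"delta_rot":[0,0,0],"hand":-1},{"dp":[2.1,20.8,0],"delta_rot":[0,0,0],"hand":-1},{"dp":[2.1,20.8,0],"delta_rot":[0,0,0],"hand":-1},{"dp":[2.1,20.8,0],"delta_rot":[0,0,0],"hand":-1},{"dp":[2.1,20.8,0],"delta_rot":[0,0,0],"hand":-1}]' >/dev/null
python3 -m creep '[{"dp":[2.1,20.7,0],"delta_rot":[0,0,0],"hand":-1},{"dp":[2.1,20.7,0],"delta_rot":[0,0,0],"hand":-1},{"dp":[2.1,20.7,0],"delta_rot":[0,0,0],"hand":-1},{"dp":[2.1,20.7,0],"delta_rot":[0,0,0],"hand":-1},{"dp":[2.1,20.7,0],"delta_rot":[0,0,0],"hand":-1},{"dp":[2.1,20.7,4],"delta_rot":[0,0,0],"hand":-1},{"dp":[2.1,20.7,8],"delta_rot":[0,0,0],"hand":-1},{"dp":[2.1,20.7,8],"delta_rot":[0,0,0],"hand":-1}]'
python3 -c "
from h import *
go(.546,-.1944,.03,-83.75)"
```

```text
time: 29.17
eef_pos: [0.5436, -0.1923, 0.3146]
eef_rot: [0.998, 0.054, -0.006, -0.003]
contact_force: [-1.3, 0.3, -0.4]
finger_gap: 0.0853
finger_force: 0.0
t 29.17 p [ 0.5436 -0.1923  0.3146] yaw_y -83.76 gap 0.0853 F [-1.3  0.3 -0.4]
dp [ 0.53  0.4  12.95] rz -0.01
```

```bash
python3 -m creep '[{"dp":[0,0,0],"delta_rot":[0,0,0],"hand":-1},{"dp":[0,0,3],"delta_rot":[0,0,0],"hand":-1},{"dp":[0,0,6],"delta_rot":[0,0,0],"hand":-1},{"dp":[0,0,9],"delta_rot":[0,0,0],"hand":-1},{"dp":[0,0,11],"delta_rot":[0,0,0],"hand":-1},{"dp":[0,0,12],"delta_rot":[0,0,0],"hand":-1},{"dp":[0,0,13],"delta_rot":[0,0,0],"hand":-1},{"dp":[0,0,13],"delta_rot":[0,0,0],"hand":-1}]'
python3 -c "
from h import *
go(.546,-.1944,.03,-83.75)"
```

```text
time: 29.83
eef_pos: [0.5465, -0.1935, 0.192]
eef_rot: [0.999, 0.055, 0.0, 0.0]
contact_force: [-0.3, 0.7, 0.3]
finger_gap: 0.0856
finger_force: 0.0
t 29.83 p [ 0.5465 -0.1935  0.192 ] yaw_y -83.73 gap 0.0856 F [-0.3  0.7  0.3]
dp [-0.07  0.08  0.7 ] rz 0.02
```

```bash
python3 -m creep '[{"dp":[0,0.1,0.4],"delta_rot":[0,0,0],"hand":-0.8},{"dp":[0,0.1,0.5],"delta_rot":[0,0,0],"hand":-0.6},{"dp":[0,0.1,0.5],"delta_rot":[0,0,0],"hand":-0.45},{"dp":[0,0.1,0.5],"delta_rot":[0,0,0],"hand":-0.3},{"dp":[0,0.1,0.5],"delta_rot":[0,0,0],"hand":-0.2},{"dp":[0,0.1,0.5],"delta_rot":[0,0,0],"hand":1},{"dp":[0,0.1,0.5],"delta_rot":[0,0,0],"hand":1},{"dp":[0,0.1,0.5],"delta_rot":[0,0,0],"hand":1}]'
python3 -m creep '[{"dp":[0,0,0],"delta_rot":[0,0,0],"hand":1},{"dp":[0,0,0],"delta_rot":[0,0,0],"hand":1},{"dp":[0,0,-2],"delta_rot":[0,0,0],"hand":1},{"dp":[0,0,-5],"delta_rot":[0,0,0],"hand":1},{"dp":[0,0,-9],"delta_rot":[0,0,0],"hand":1},{"dp":[0,0,-13],"delta_rot":[0,0,0],"hand":1},{"dp":[0,0,-17],"delta_rot":[0,0,0],"hand":1},{"dp":[0,0,-17],"delta_rot":[0,0,0],"hand":1}]'
python3 -c "
from h import *
go(*T(-64),.1,-83.75)
snap('wrist','pics/bowl.png')"
```

```text
time: 30.5
eef_pos: [0.5462, -0.1953, 0.188]
eef_rot: [0.999, 0.054, 0.001, 0.0]
contact_force: [-2.5, 0.7, 7.0]
finger_gap: 0.0517
finger_force: 61.2
time: 31.17
eef_pos: [0.5481, -0.196, 0.3652]
eef_rot: [0.999, 0.054, 0.006, 0.003]
contact_force: [1.4, -0.9, -0.8]
finger_gap: 0.0519
finger_force: 63.2
t 31.17 p [ 0.5481 -0.196   0.3652] yaw_y -83.81 gap 0.0519 F [ 1.4 -0.9 -0.8]
dp [ -3.44 -41.88  10.72] rz -0.06
```

View pics/bowl.png

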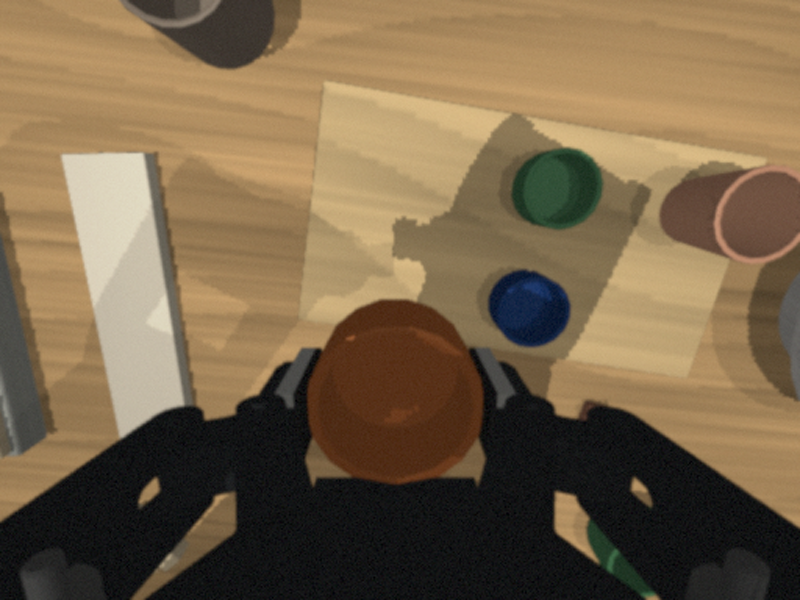

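The amber bowl is upright between the pads. The shelf now lies at (130,290), and green is at (556,188), blue at (530,308).

```bash
python3 -m creep '[{"dp":[-1.5,-20.8,0],"delta_rot":[0,0,0],"hand":1},{"dp":[-1.5,-20.8,0],"delta_rot":[0,0,0],"hand":1},{"dp":[-1.5,-20.8,0],"delta_rot":[0,0,0],"hand":1},{"dp":[-1.5,-20.8,0],"delta_rot":[0,0,0],"hand":1},{"dp":[-1.5,-20.8,0],"delta_rot":[0,0,0],"hand":1},{"dp":[-1.5,-20.8,0],"delta_rot":[0,0,0],"hand":1},{"dp":[-1.5,-20.8,0],"delta_rot":[0,0,0],"hand":1},{"dp":[-1.5,-20.8,0],"delta_rot":[0,0,0],"hand":1}]' >/dev/null
python3 -m creep '[{"dp":[-1.5,-20.8,0],"delta_rot":[0,0,0],"hand":1},{"dp":[-1.5,-20.8,0],"delta_rot":[0,0,0],"hand":1},{"dp":[-1.5,-20.8,0],"delta_rot":[0,0,0],"hand":1},{"dp":[-1.5,-20.8,0],"delta_rot":[0,0,0],"hand":1},{"dp":[-1.5,-20.8,0],"delta_rot":[0,0,0],"hand":1},{"dp":[-1.5,-20.8,3],"delta_rot":[0,0,0],"hand":1},{"dp":[-1.5,-20.8,6],"delta_rot":[0,0,0],"hand":1},{"dp":[-1.5,-20.8,9],"delta_rot":[0,0,0],"hand":1}]'
python3 -m creep '[{"dp":[0,0,1],"delta_rot":[0,0,0],"hand":1},{"dp":[0,0,1],"delta_rot":[0,0,0],"hand":1},{"dp":[0,0,1],"delta_rot":[0,0,0],"hand":1},{"dp":[0,0,1],"delta_rot":[0,0,0],"hand":1},{"dp":[0,0,1],"delta_rot":[0,0,0],"hand":1},{"dp":[0,0,1],"delta_rot":[0,0,0],"hand":1},{"dp":[0,0,1],"delta_rot":[0,0,0],"hand":1},{"dp":[0,0,1],"delta_rot":[0,0,0],"hand":1}]'
python3 -c "
from h import *
go(*T(-64),.089,-83.75)"
```

```text
time: 32.55
eef_pos: [0.4718, 0.2148, 0.2658]
eef_rot: [0.999, 0.054, 0.001, -0.0]
contact_force: [-0.2, 0.1, -0.7]
finger_gap: 0.0519
finger_force: 63.5
time: 33.22
eef_pos: [0.4713, 0.2153, 0.2575]
eef_rot: [0.999, 0.054, 0.001, -0.0]
contact_force: [0.7, 0.1, -0.4]
finger_gap: 0.052
finger_force: 63.4
t 33.22 p [0.4713 0.2153 0.2575] yaw_y -83.8 gap 0.0520 F [ 0.7  0.1 -0.4]
dp [0.05 0.01 1.35] rz -0.05
```

```bash
python3 -m creep '[{"dp":[0.05,0,0.5],"delta_rot":[0,0,0],"hand":1},{"dp":[0.05,0,1],"delta_rot":[0,0,0],"hand":1},{"dp":[0.05,0,1.2],"delta_rot":[0,0,0],"hand":1},{"dp":[0.05,0,1.35],"delta_rot":[0,0,0],"hand":1},{"dp":[0.05,0,1.35],"delta_rot":[0,0,0],"hand":1},{"dp":[0.05,0,1.35],"delta_rot":[0,0,0],"hand":1},{"dp":[0.05,0,1.35],"delta_rot":[0,0,0],"hand":1},{"dp":[0.05,0,1.35],"delta_rot":[0,0,0],"hand":1}]'
python3 -m creep '[{"dp":[0,0,0],"delta_rot":[0,0,0],"hand":-0.3},{"dp":[0,0,0],"delta_rot":[0,0,0],"hand":-0.4},{"dp":[0,0,0],"delta_rot":[0,0,0],"hand":-0.6},{"dp":[0,0,0],"delta_rot":[0,0,0],"hand":-0.7},{"dp":[0,0,-2],"delta_rot":[0,0,0],"hand":-0.7},{"dp":[0,0,-5],"delta_rot":[0,0,0],"hand":-0.8},{"dp":[0,0,-8],"delta_rot":[0,0,0],"hand":-1},{"dp":[0,0,-12],"delta_rot":[0,0,0],"hand":-1}]'
python3 -m creep '[{"dp":[0.5,25.9,0],"delta_rot":[0,0,0],"hand":-1},{"dp":[0.5,25.9,0],"delta_rot":[0,0,0],"hand":-1},{"dp":[0.5,25.9,0],"delta_rot":[0,0,0],"hand":-1},{"dp":[0.5,25.9,0],"delta_rot":[0,0,0],"hand":-1},{"dp":[0.5,25.9,0],"delta_rot":[0,0,0],"hand":-1},{"dp":[0.5,25.9,0],"delta_rot":[0,0,0],"hand":-1},{"dp":[0.5,25.9,0],"delta_rot":[0,0,0],"hand":-1},{"dp":[0.5,25.9,0],"delta_rot":[0,0,0],"hand":-1}]' >/dev/null
python3 -m creep '[{"dp":[0.5,25.9,0],"delta_rot":[0,0,0],"hand":-1},{"dp":[0.5,25.9,0],"delta_rot":[0,0,0],"hand":-1},{"dp":[0.5,25.9,0],"delta_rot":[0,0,0],"hand":-1},{"dp":[0.5,25.9,0],"delta_rot":[0,0,0],"hand":-1},{"dp":[0.5,25.9,0],"delta_rot":[0,0,0],"hand":-1},{"dp":[0.5,25.9,0],"delta_rot":[0,0,0],"hand":-1},{"dp":[0.5,25.9,4],"delta_rot":[0,0,0],"hand":-1},{"dp":[0.5,25.9,8],"delta_rot":[0,0,0],"hand":-1}]'
python3 -m creep '[{"dp":[0,0,2],"delta_rot":[0,0,0],"hand":-1},{"dp":[0,0,2],"delta_rot":[0,0,0],"hand":-1},{"dp":[0,0,2],"delta_rot":[0,0,0],"hand":-1},{"dp":[0,0,2],"delta_rot":[0,0,0],"hand":-1},{"dp":[0,0,2],"delta_rot":[0,0,0],"hand":-1},{"dp":[0,0,2],"delta_rot":[0,0,0],"hand":-1},{"dp":[0,0,2],"delta_rot":[0,0,0],"hand":-1},{"dp":[0,0,2],"delta_rot":[0,0,0],"hand":-1}]'
python3 -c "
from h import *
go(.539,-.2985,.036,-83.75)
snap('side','pics/side1.png',3,(150,130,400,320))"
```

```text
time: 33.88
eef_pos: [0.4715, 0.2153, 0.2434]
eef_rot: [0.999, 0.054, -0.0, 0.0]
contact_force: [-3.2, -0.7, 6.2]
finger_gap: 0.0519
finger_force: 64.5
time: 34.55
eef_pos: [0.4709, 0.2149, 0.3627]
eef_rot: [0.999, 0.054, -0.002, 0.001]
contact_force: [0.1, 0.1, -0.2]
finger_gap: 0.0852
finger_force: 0.0
time: 35.88
eef_pos: [0.5394, -0.301, 0.2846]
eef_rot: [0.999, 0.053, 0.003, 0.002]
contact_force: [-0.1, -0.2, -0.7]
finger_gap: 0.0851
finger_force: 0.0
time: 36.55
eef_pos: [0.5378, -0.2986, 0.2644]
eef_rot: [0.999, 0.054, 0.001, 0.0]
contact_force: [0.7, 0.4, -0.1]
finger_gap: 0.0853
finger_force: 0.0
t 36.55 p [ 0.5378 -0.2986  0.2644] yaw_y -83.79 gap 0.0853 F [ 0.7  0.4 -0.1]
dp [ 0.08 -0.02  7.34] rz -0.04
```

View pics/side1.png

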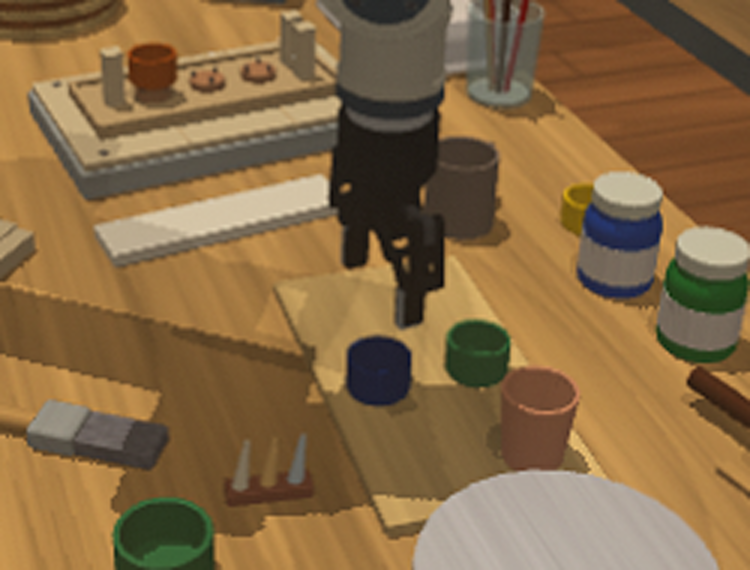

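The amber bowl sits level on its stilt at (152,68). The gripper is above blue (378,370).

```bash
python3 -m creep '[{"dp":[0.1,0,2],"delta_rot":[0,0,0],"hand":-1},{"dp":[0.1,0,4],"delta_rot":[0,0,0],"hand":-1},{"dp":[0.1,0,6],"delta_rot":[0,0,0],"hand":-1},{"dp":[0.1,0,7],"delta_rot":[0,0,0],"hand":-0.8},{"dp":[0.1,0,7.4],"delta_rot":[0,0,0],"hand":-0.6},{"dp":[0.1,0,7.4],"delta_rot":[0,0,0],"hand":-0.4},{"dp":[0.1,0,7.4],"delta_rot":[0,0,0],"hand":-0.3},{"dp":[0.1,0,7.4],"delta_rot":[0,0,0],"hand":-0.2}]'
python3 -m creep '[{"dp":[0,0,0],"delta_rot":[0,0,0],"hand":1},{"dp":[0,0,0],"delta_rot":[0,0,0],"hand":1},{"dp":[0,0,0],"delta_rot":[0,0,0],"hand":1},{"dp":[0,0,0],"delta_rot":[0,0,0],"hand":1},{"dp":[0,0,0],"delta_rot":[0,0,0],"hand":1},{"dp":[0,0,0],"delta_rot":[0,0,0],"hand":1},{"dp":[0,0,0],"delta_rot":[0,0,0],"hand":1},{"dp":[0,0,0],"delta_rot":[0,0,0],"hand":1}]'
python3 -m creep '[{"dp":[0,0,-2],"delta_rot":[0,0,0],"hand":1},{"dp":[0,0,-5],"delta_rot":[0,0,0],"hand":1},{"dp":[0,0,-9],"delta_rot":[0,0,0],"hand":1},{"dp":[0,0,-13],"delta_rot":[0,0,0],"hand":1},{"dp":[0,0,-17],"delta_rot":[0,0,0],"hand":1},{"dp":[0,0,-17],"delta_rot":[0,0,0],"hand":1},{"dp":[0,0,-17],"delta_rot":[0,0,0],"hand":1},{"dp":[0,0,-17],"delta_rot":[0,0,0],"hand":1}]'
python3 -m creep '[{"dp":[2.6,-25.9,0],"delta_rot":[0,0,0],"hand":1},{"dp":[2.6,-25.9,0],"delta_rot":[0,0,0],"hand":1},{"dp":[2.6,-25.9,0],"delta_rot":[0,0,0],"hand":1},{"dp":[2.6,-25.9,0],"delta_rot":[0,0,0],"hand":1},{"dp":[2.6,-25.9,0],"delta_rot":[0,0,0],"hand":1},{"dp":[2.6,-25.9,0],"delta_rot":[0,0,0],"hand":1},{"dp":[2.6,-25.9,0],"delta_rot":[0,0,0],"hand":1},{"dp":[2.6,-25.9,0],"delta_rot":[0,0,0],"hand":1}]' >/dev/null
python3 -m creep '[{"dp":[2.6,-25.9,0],"delta_rot":[0,0,0],"hand":1},{"dp":[2.6,-25.9,0],"delta_rot":[0,0,0],"hand":1},{"dp":[2.6,-25.9,0],"delta_rot":[0,0,0],"hand":1},{"dp":[2.6,-25.9,0],"delta_rot":[0,0,0],"hand":1},{"dp":[2.6,-25.9,0],"delta_rot":[0,0,0],"hand":1},{"dp":[2.6,-25.9,0],"delta_rot":[0,0,0],"hand":1},{"dp":[2.6,-25.9,0],"delta_rot":[0,0,0],"hand":1},{"dp":[2.6,-25.9,3],"delta_rot":[0,0,0],"hand":1}]' >/dev/null
python3 -m creep '[{"dp":[0,0,3],"delta_rot":[0,0,0],"hand":1},{"dp":[0,0,6],"delta_rot":[0,0,0],"hand":1},{"dp":[0,0,6],"delta_rot":[0,0,0],"hand":1},{"dp":[0,0,6],"delta_rot":[0,0,0],"hand":1},{"dp":[0,0,6],"delta_rot":[0,0,0],"hand":1},{"dp":[0,0,6],"delta_rot":[0,0,0],"hand":1},{"dp":[0,0,6],"delta_rot":[0,0,0],"hand":1},{"dp":[0,0,6],"delta_rot":[0,0,0],"hand":1}]'
python3 -c "
from h import *
go(*T(0),.092,-83.75)"
```

```text
time: 37.27
eef_pos: [0.539, -0.2988, 0.1906]
eef_rot: [0.999, 0.054, 0.001, 0.0]
contact_force: [-0.2, 0.5, -1.4]
finger_gap: 0.0524
finger_force: 62.7
time: 37.93
eef_pos: [0.539, -0.2988, 0.1905]
eef_rot: [0.999, 0.054, 0.001, 0.001]
contact_force: [-0.4, 0.1, 6.8]
finger_gap: 0.053
finger_force: 63.3
time: 38.6
eef_pos: [0.5381, -0.2983, 0.359]
eef_rot: [0.999, 0.054, -0.0, -0.0]
contact_force: [-1.2, 0.6, -1.5]
finger_gap: 0.0527
finger_force: 63.2
time: 40.6
eef_pos: [0.5348, 0.222, 0.2708]
eef_rot: [0.999, 0.054, 0.001, -0.0]
contact_force: [1.0, 0.3, -0.9]
finger_gap: 0.0525
finger_force: 63.6
t 40.60 p [0.5348 0.222  0.2708] yaw_y -83.81 gap 0.0525 F [ 1.   0.3 -0.9]
dp [ 0.05 -0.    2.38] rz -0.06
```

```bash
python3 -m creep '[{"dp":[0.05,0,0.7],"delta_rot":[0,0,0],"hand":1},{"dp":[0.05,0,1.4],"delta_rot":[0,0,0],"hand":1},{"dp":[0.05,0,2],"delta_rot":[0,0,0],"hand":1},{"dp":[0.05,0,2.4],"delta_rot":[0,0,0],"hand":1},{"dp":[0.05,0,2.4],"delta_rot":[0,0,0],"hand":1},{"dp":[0.05,0,2.4],"delta_rot":[0,0,0],"hand":1},{"dp":[0.05,0,2.4],"delta_rot":[0,0,0],"hand":1},{"dp":[0.05,0,2.4],"delta_rot":[0,0,0],"hand":1}]'
python3 -m creep '[{"dp":[0,0,0],"delta_rot":[0,0,0],"hand":-0.3},{"dp":[0,0,0],"delta_rot":[0,0,0],"hand":-0.4},{"dp":[0,0,0],"delta_rot":[0,0,0],"hand":-0.6},{"dp":[0,0,0],"delta_rot":[0,0,0],"hand":-0.7},{"dp":[0,0,-2],"delta_rot":[0,0,0],"hand":-0.7},{"dp":[0,0,-5],"delta_rot":[0,0,0],"hand":-0.8},{"dp":[0,0,-8],"delta_rot":[0,0,0],"hand":-1},{"dp":[0,0,-12],"delta_rot":[0,0,0],"hand":-1}]'
python3 -m creep '[{"dp":[1.5,26.5,0],"delta_rot":[0,0,0],"hand":-1},{"dp":[1.5,26.5,0],"delta_rot":[0,0,0],"hand":-1},{"dp":[1.5,26.5,0],"delta_rot":[0,0,0],"hand":-1},{"dp":[1.5,26.5,0],"delta_rot":[0,0,0],"hand":-1},{"dp":[1.5,26.5,0],"delta_rot":[0,0,0],"hand":-1},{"dp":[1.5,26.5,0],"delta_rot":[0,0,0],"hand":-1},{"dp":[1.5,26.5,0],"delta_rot":[0,0,0],"hand":-1},{"dp":[1.5,26.5,0],"delta_rot":[0,0,0],"hand":-1}]' >/dev/null
python3 -m creep '[{"dp":[1.6,26.4,0],"delta_rot":[0,0,0],"hand":-1},{"dp":[1.6,26.4,0],"delta_rot":[0,0,0],"hand":-1},{"dp":[1.6,26.4,0],"delta_rot":[0,0,0],"hand":-1},{"dp":[1.6,26.4,0],"delta_rot":[0,0,0],"hand":-1},{"dp":[1.6,26.4,0],"delta_rot":[0,0,0],"hand":-1},{"dp":[1.6,26.4,0],"delta_rot":[0,0,0],"hand":-1},{"dp":[1.6,26.4,4],"delta_rot":[0,0,0],"hand":-1},{"dp":[1.6,26.4,8],"delta_rot":[0,0,0],"hand":-1}]'
python3 -m creep '[{"dp":[0,0,2],"delta_rot":[0,0,0],"hand":-1},{"dp":[0,0,2],"delta_rot":[0,0,0],"hand":-1},{"dp":[0,0,2],"delta_rot":[0,0,0],"hand":-1},{"dp":[0,0,2],"delta_rot":[0,0,0],"hand":-1},{"dp":[0,0,2],"delta_rot":[0,0,0],"hand":-1},{"dp":[0,0,2],"delta_rot":[0,0,0],"hand":-1},{"dp":[0,0,2],"delta_rot":[0,0,0],"hand":-1},{"dp":[0,0,2],"delta_rot":[0,0,0],"hand":-1}]'
python3 -c "
from h import *
go(.624,-.301,.036,-83.75)"
```

```text
time: 41.27
eef_pos: [0.5347, 0.2221, 0.2457]
eef_rot: [0.999, 0.054, -0.0, 0.0]
contact_force: [-3.2, -1.6, 11.3]
finger_gap: 0.0529
finger_force: 64.9
time: 41.93
eef_pos: [0.534, 0.2218, 0.3643]
eef_rot: [0.999, 0.054, -0.002, 0.001]
contact_force: [1.1, 0.8, 0.0]
finger_gap: 0.0855
finger_force: 0.0
time: 43.27
eef_pos: [0.6244, -0.304, 0.2872]
eef_rot: [0.999, 0.053, 0.004, 0.002]
contact_force: [-0.0, 0.4, -0.5]
finger_gap: 0.0855
finger_force: 0.0
time: 43.93
eef_pos: [0.623, -0.3004, 0.2665]
eef_rot: [0.999, 0.054, 0.001, 0.0]
contact_force: [0.6, 1.1, -0.1]
finger_gap: 0.0852
finger_force: 0.0
t 43.93 p [ 0.623  -0.3004  0.2665] yaw_y -83.79 gap 0.0852 F [ 0.6  1.1 -0.1]
dp [0.05 0.05 7.55] rz -0.04
```

```bash
python3 -m creep '[{"dp":[0.05,0.05,2],"delta_rot":[0,0,0],"hand":-1},{"dp":[0.05,0.05,4],"delta_rot":[0,0,0],"hand":-1},{"dp":[0.05,0.05,6],"delta_rot":[0,0,0],"hand":-1},{"dp":[0.05,0.05,7],"delta_rot":[0,0,0],"hand":-0.8},{"dp":[0.05,0.05,7.6],"delta_rot":[0,0,0],"hand":-0.6},{"dp":[0.05,0.05,7.6],"delta_rot":[0,0,0],"hand":-0.4},{"dp":[0.05,0.05,7.6],"delta_rot":[0,0,0],"hand":-0.3},{"dp":[0.05,0.05,7.6],"delta_rot":[0,0,0],"hand":-0.2}]'
python3 -m creep '[{"dp":[0,0,0],"delta_rot":[0,0,0],"hand":1},{"dp":[0,0,0],"delta_rot":[0,0,0],"hand":1},{"dp":[0,0,0],"delta_rot":[0,0,0],"hand":1},{"dp":[0,0,0],"delta_rot":[0,0,0],"hand":1},{"dp":[0,0,0],"delta_rot":[0,0,0],"hand":1},{"dp":[0,0,0],"delta_rot":[0,0,0],"hand":1},{"dp":[0,0,0],"delta_rot":[0,0,0],"hand":1},{"dp":[0,0,0],"delta_rot":[0,0,0],"hand":1}]'
python3 -m creep '[{"dp":[0,0,-2],"delta_rot":[0,0,0],"hand":1},{"dp":[0,0,-5],"delta_rot":[0,0,0],"hand":1},{"dp":[0,0,-9],"delta_rot":[0,0,0],"hand":1},{"dp":[0,0,-13],"delta_rot":[0,0,0],"hand":1},{"dp":[0,0,-17],"delta_rot":[0,0,0],"hand":1},{"dp":[0,0,-17],"delta_rot":[0,0,0],"hand":1},{"dp":[0,0,-17],"delta_rot":[0,0,0],"hand":1},{"dp":[0,0,-17],"delta_rot":[0,0,0],"hand":1}]'
python3 -m creep '[{"dp":[1.5,-26.5,0],"delta_rot":[0,0,0],"hand":1},{"dp":[1.5,-26.5,0],"delta_rot":[0,0,0],"hand":1},{"dp":[1.5,-26.5,0],"delta_rot":[0,0,0],"hand":1},{"dp":[1.5,-26.5,0],"delta_rot":[0,0,0],"hand":1},{"dp":[1.5,-26.5,0],"delta_rot":[0,0,0],"hand":1},{"dp":[1.5,-26.5,0],"delta_rot":[0,0,0],"hand":1},{"dp":[1.5,-26.5,0],"delta_rot":[0,0,0],"hand":1},{"dp":[1.5,-26.5,0],"delta_rot":[0,0,0],"hand":1}]' >/dev/null
python3 -m creep '[{"dp":[1.5,-26.5,0],"delta_rot":[0,0,0],"hand":1},{"dp":[1.5,-26.5,0],"delta_rot":[0,0,0],"hand":1},{"dp":[1.5,-26.5,0],"delta_rot":[0,0,0],"hand":1},{"dp":[1.5,-26.5,0],"delta_rot":[0,0,0],"hand":1},{"dp":[1.5,-26.5,0],"delta_rot":[0,0,0],"hand":1},{"dp":[1.5,-26.5,0],"delta_rot":[0,0,0],"hand":1},{"dp":[1.5,-26.5,0],"delta_rot":[0,0,0],"hand":1},{"dp":[1.5,-26.5,3],"delta_rot":[0,0,0],"hand":1}]' >/dev/null
python3 -m creep '[{"dp":[0,0,3],"delta_rot":[0,0,0],"hand":1},{"dp":[0,0,6],"delta_rot":[0,0,0],"hand":1},{"dp":[0,0,6],"delta_rot":[0,0,0],"hand":1},{"dp":[0,0,6],"delta_rot":[0,0,0],"hand":1},{"dp":[0,0,6],"delta_rot":[0,0,0],"hand":1},{"dp":[0,0,6],"delta_rot":[0,0,0],"hand":1},{"dp":[0,0,6],"delta_rot":[0,0,0],"hand":1},{"dp":[0,0,6],"delta_rot":[0,0,0],"hand":1}]'
python3 -c "
from h import *
go(*T(62),.0915,-83.75)"
```

```text
time: 44.6
eef_pos: [0.6238, -0.3012, 0.1907]
eef_rot: [0.999, 0.054, 0.001, 0.0]
contact_force: [0.8, -0.2, 0.0]
finger_gap: 0.053
finger_force: 62.7
time: 45.27
eef_pos: [0.6238, -0.3011, 0.1904]
eef_rot: [0.999, 0.054, 0.001, 0.0]
contact_force: [-0.5, -0.5, 6.4]
finger_gap: 0.0522
finger_force: 63.2
time: 45.93
eef_pos: [0.6228, -0.3006, 0.3587]
eef_rot: [0.999, 0.054, -0.0, -0.0]
contact_force: [-0.1, 0.2, -0.4]
finger_gap: 0.0526
finger_force: 63.1
time: 47.93
eef_pos: [0.5964, 0.2292, 0.2709]
eef_rot: [0.999, 0.054, 0.001, -0.0]
contact_force: [-0.4, -0.1, -1.8]
finger_gap: 0.0524
finger_force: 63.4
t 47.93 p [0.5964 0.2292 0.2709] yaw_y -83.81 gap 0.0524 F [-0.4 -0.1 -1.8]
dp [0.04 0.04 2.44] rz -0.06
```

```bash
python3 -m creep '[{"dp":[0.05,0,0.7],"delta_rot":[0,0,0],"hand":1},{"dp":[0.05,0,1.4],"delta_rot":[0,0,0],"hand":1},{"dp":[0.05,0,2],"delta_rot":[0,0,0],"hand":1},{"dp":[0.05,0,2.4],"delta_rot":[0,0,0],"hand":1},{"dp":[0.05,0,2.4],"delta_rot":[0,0,0],"hand":1},{"dp":[0.05,0,2.4],"delta_rot":[0,0,0],"hand":1},{"dp":[0.05,0,2.4],"delta_rot":[0,0,0],"hand":1},{"dp":[0.05,0,2.4],"delta_rot":[0,0,0],"hand":1}]'
python3 -m creep '[{"dp":[0,0,0],"delta_rot":[0,0,0],"hand":-0.3},{"dp":[0,0,0],"delta_rot":[0,0,0],"hand":-0.4},{"dp":[0,0,0],"delta_rot":[0,0,0],"hand":-0.6},{"dp":[0,0,0],"delta_rot":[0,0,0],"hand":-0.7},{"dp":[0,0,-2],"delta_rot":[0,0,0],"hand":-0.7},{"dp":[0,0,-5],"delta_rot":[0,0,0],"hand":-0.8},{"dp":[0,0,-8],"delta_rot":[0,0,0],"hand":-1},{"dp":[0,0,-12],"delta_rot":[0,0,0],"hand":-1}]'
python3 -m creep '[{"dp":[-14,8,-4],"delta_rot":[0,0,0],"hand":-1},{"dp":[-14,8,-6],"delta_rot":[0,0,0],"hand":-1},{"dp":[-14,8,-6],"delta_rot":[0,0,0],"hand":-1},{"dp":[-14,8,-6],"delta_rot":[0,0,0],"hand":-1},{"dp":[-14,8,-6],"delta_rot":[0,0,0],"hand":-1},{"dp":[-14,8,-6],"delta_rot":[0,0,0],"hand":-1},{"dp":[-14,8,-6],"delta_rot":[0,0,0],"hand":-1},{"dp":[-14,8,-6],"delta_rot":[0,0,0],"hand":-1}]'
python3 -c "
from h import *
st();snap('wrist','pics/tray2.png')"
```

```text
time: 48.6
eef_pos: [0.5963, 0.2293, 0.2458]
eef_rot: [0.999, 0.054, -0.0, 0.0]
contact_force: [-3.6, -1.6, 9.5]
finger_gap: 0.0523
finger_force: 64.4
time: 49.27
eef_pos: [0.5956, 0.2291, 0.3641]
eef_rot: [0.999, 0.054, -0.002, 0.001]
contact_force: [-0.2, 0.2, 0.4]
finger_gap: 0.0853
finger_force: 0.0
time: 49.93
eef_pos: [0.4668, 0.1352, 0.4249]
eef_rot: [0.999, 0.054, 0.0, -0.0]
contact_force: [-0.2, 0.1, 0.2]
finger_gap: 0.0852
finger_force: 0.0
t 49.93 p [0.4668 0.1352 0.4249] yaw_y -83.79 gap 0.0852 F [-0.2  0.1  0.2]
```

View pics/tray2.png

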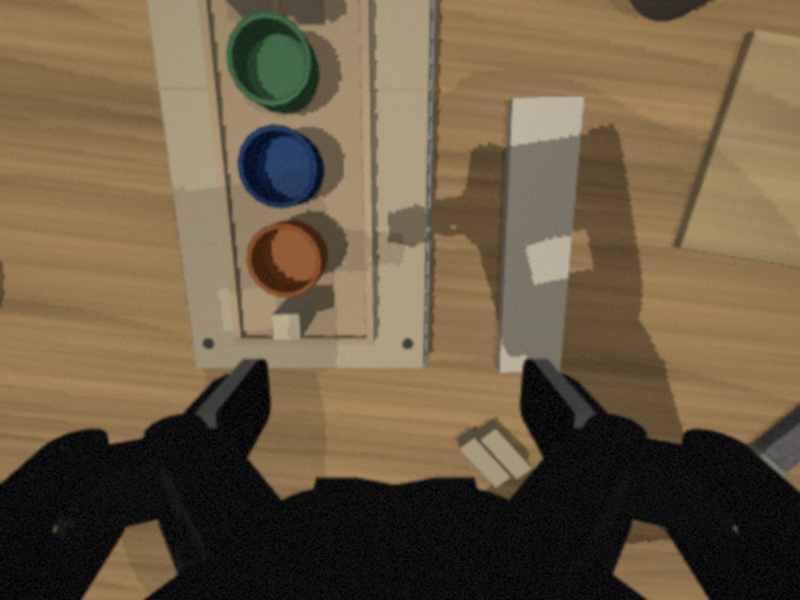

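All three bowls sit on their stilts at (272,60), (281,165) and (287,258), with the post at (286,325). The shelf's top corners are (511,98), (583,97), (561,372) and (500,372).

```bash
python3 - <<'E'
from h import *; import pickle
m=pickle.load(open("pics/tray2.png.pkl","rb"))
s=px2w(m,[(512,98),(583,97),(561,372),(501,372)],.014)*1000
print(s[:,:2].round(1).tolist(),s.mean(0).round(1),[np.linalg.norm(s[i]-s[i-1]).round(0) for i in range(4)])
d=s[0]+s[1]-s[2]-s[3]; print("yaw",np.degrees(np.arctan2(d[1],d[0])))
w=px2w(m,[(271,57),(281,162),(287,256)],.102)*1000
print(R.from_euler("z",-6.25,degrees=True).apply(w-[535.7,222.3,0]).round(1)[:,:2].tolist())
# projected shelf model check, pixels x1.5625
a=np.radians(8.0);c=s.mean(0)[:2]/1000
for L,W in[(1,1),(1,-1),(-1,-1),(-1,1)]:
    p=[c[0]+L*.125*np.cos(a)-W*.03*np.sin(a),c[1]+L*.125*np.sin(a)+W*.03*np.cos(a),.014]; print((w2px(m,p)*1.5625).round(0))
go(*c,.03,np.degrees(np.arctan2(d[1],d[0]))-90)
E
```

```text
[[611.9, 52.9], [618.9, -5.6], [372.3, -40.2], [365.7, 18.6]] [492.2   6.4  14. ] [np.float64(249.0), np.float64(59.0), np.float64(249.0), np.float64(59.0)]
yaw 7.956908319444537
[[64.3, -1.5], [1.8, -3.3], [-61.3, -3.0]]
[[511.  98.]]
[[583.  95.]]
[[561. 371.]]
[[500. 373.]]
t 49.98 p [0.4668 0.1353 0.4246] yaw_y -83.78 gap 0.0855 F [ 0.9 -0.3 -0.3]
dp [ 1.14 13.09 23.96] rz -1.74
```

```bash
python3 -m creep '[{"dp":[1.1,13.1,0],"delta_rot":[0,0,-1.7],"hand":-1},{"dp":[1.1,13.1,4],"delta_rot":[0,0,-1.7],"hand":-1},{"dp":[1.1,13.1,8],"delta_rot":[0,0,-1.7],"hand":-1},{"dp":[1.1,13.1,12],"delta_rot":[0,0,-1.7],"hand":-1},{"dp":[1.1,13.1,16],"delta_rot":[0,0,-1.7],"hand":-1},{"dp":[1.1,13.1,20],"delta_rot":[0,0,-1.7],"hand":-1},{"dp":[1.1,13.1,20],"delta_rot":[0,0,-1.7],"hand":-1},{"dp":[1.1,13.1,20],"delta_rot":[0,0,-1.7],"hand":-1}]'
python3 -m creep '[{"dp":[0,0,2],"delta_rot":[0,0,0],"hand":-1},{"dp":[0,0,2],"delta_rot":[0,0,0],"hand":-1},{"dp":[0,0,2],"delta_rot":[0,0,0],"hand":-1},{"dp":[0,0,2],"delta_rot":[0,0,0],"hand":-1},{"dp":[0,0,2],"delta_rot":[0,0,0],"hand":-1},{"dp":[0,0,2],"delta_rot":[0,0,0],"hand":-1},{"dp":[0,0,2],"delta_rot":[0,0,0],"hand":-1},{"dp":[0,0,2],"delta_rot":[0,0,0],"hand":-1}]'
python3 -c "
from h import *
go(.4922,.0064,.019,-82.04)"
```

```text
time: 50.65
eef_pos: [0.4892, 0.0055, 0.219]
eef_rot: [0.998, 0.069, -0.006, -0.0]
contact_force: [-1.7, -1.1, -1.0]
finger_gap: 0.0853
finger_force: 0.0
time: 51.32
eef_pos: [0.4911, 0.0057, 0.206]
eef_rot: [0.998, 0.069, 0.001, 0.0]
contact_force: [0.6, -0.5, -0.2]
finger_gap: 0.0856
finger_force: 0.0
t 51.32 p [0.4911 0.0057 0.206 ] yaw_y -82.1 gap 0.0856 F [ 0.6 -0.5 -0.2]
dp [ 0.1  -0.06  3.2 ] rz -0.06
```

```bash
python3 -m creep '[{"dp":[0.1,-0.05,1],"delta_rot":[0,0,0],"hand":-1},{"dp":[0.1,-0.05,2],"delta_rot":[0,0,0],"hand":-1},{"dp":[0.1,-0.05,3],"delta_rot":[0,0,0],"hand":-1},{"dp":[0.1,-0.05,3.2],"delta_rot":[0,0,0],"hand":-0.8},{"dp":[0.1,-0.05,3.2],"delta_rot":[0,0,0],"hand":-0.6},{"dp":[0.1,-0.05,3.2],"delta_rot":[0,0,0],"hand":-0.5},{"dp":[0.1,-0.05,3.2],"delta_rot":[0,0,0],"hand":-0.4},{"dp":[0.1,-0.05,3.2],"delta_rot":[0,0,0],"hand":-0.3}]'
python3 -m creep '[{"dp":[0,0,0],"delta_rot":[0,0,0],"hand":1},{"dp":[0,0,0],"delta_rot":[0,0,0],"hand":1},{"dp":[0,0,0],"delta_rot":[0,0,0],"hand":1},{"dp":[0,0,0],"delta_rot":[0,0,0],"hand":1},{"dp":[0,0,0],"delta_rot":[0,0,0],"hand":1},{"dp":[0,0,0],"delta_rot":[0,0,0],"hand":1},{"dp":[0,0,0],"delta_rot":[0,0,0],"hand":1},{"dp":[0,0,0],"delta_rot":[0,0,0],"hand":1}]'
python3 -c "
from h import *
st()"
python3 -m creep '[{"dp":[0,0,-1],"delta_rot":[0,0,0],"hand":1},{"dp":[0,0,-2],"delta_rot":[0,0,0],"hand":1},{"dp":[0,0,-4],"delta_rot":[0,0,0],"hand":1},{"dp":[0,0,-7],"delta_rot":[0,0,0],"hand":1},{"dp":[0,0,-10],"delta_rot":[0,0,0],"hand":1},{"dp":[0,0,-13],"delta_rot":[0,0,0],"hand":1},{"dp":[0,0,-16],"delta_rot":[0,0,0],"hand":1},{"dp":[0,0,-18],"delta_rot":[0,0,0],"hand":1}]'
python3 -m creep '[{"dp":[0,0,0],"delta_rot":[0,0,0],"hand":1},{"dp":[0,0,0],"delta_rot":[0,0,0],"hand":1},{"dp":[0,0,0],"delta_rot":[0,0,0],"hand":1},{"dp":[0,0,0],"delta_rot":[0,0,0],"hand":1},{"dp":[0,0,0],"delta_rot":[0,0,0],"hand":1},{"dp":[0,0,0],"delta_rot":[0,0,0],"hand":1},{"dp":[0,0,0],"delta_rot":[0,0,0],"hand":1},{"dp":[0,0,0],"delta_rot":[0,0,0],"hand":1}]'
python3 -c "
from h import *
go(*T(0),.19,-83.75)"
```

```text
time: 51.98
eef_pos: [0.4917, 0.0063, 0.1736]
eef_rot: [0.998, 0.069, -0.0, -0.0]
contact_force: [-1.0, 0.6, 1.3]
finger_gap: 0.0581
finger_force: 64.5
time: 52.65
eef_pos: [0.4917, 0.0063, 0.1736]
eef_rot: [0.998, 0.069, -0.0, -0.0]
contact_force: [-2.4, 1.0, 6.1]
finger_gap: 0.0583
finger_force: 65.1
t 52.65 p [0.4917 0.0063 0.1736] yaw_y -82.11 gap 0.0583 F [-2.4  1.   6.1]
time: 53.32
eef_pos: [0.4919, 0.0062, 0.3568]
eef_rot: [0.998, 0.069, 0.002, 0.0]
contact_force: [1.3, 0.7, -3.3]
finger_gap: 0.0583
finger_force: 66.5
time: 53.98
eef_pos: [0.4918, 0.0063, 0.3526]
eef_rot: [0.998, 0.069, -0.001, -0.0]
contact_force: [-0.4, -0.3, -3.7]
finger_gap: 0.0577
finger_force: 66.5
t 53.98 p [0.4918 0.0063 0.3526] yaw_y -82.1 gap 0.0577 F [-0.4 -0.3 -3.7]
dp [  7.34 -20.79   0.76] rz 1.65
```

```bash
python3 -m creep '[{"dp":[0.7,-2,0],"delta_rot":[0,0,0.2],"hand":1},{"dp":[1.8,-5,0],"delta_rot":[0,0,0.6],"hand":1},{"dp":[3,-8.5,0],"delta_rot":[0,0,1],"hand":1},{"dp":[4.2,-12,0],"delta_rot":[0,0,1.3],"hand":1},{"dp":[5.4,-15.3,0],"delta_rot":[0,0,1.6],"hand":1},{"dp":[6.5,-18.5,0],"delta_rot":[0,0,1.6],"hand":1},{"dp":[7.1,-20.2,0],"delta_rot":[0,0,1.6],"hand":1},{"dp":[7.3,-20.8,0],"delta_rot":[0,0,1.6],"hand":1}]'
python3 -m creep '[{"dp":[0,0,0],"delta_rot":[0,0,0],"hand":1},{"dp":[0,0,1],"delta_rot":[0,0,0],"hand":1},{"dp":[0,0,2],"delta_rot":[0,0,0],"hand":1},{"dp":[0,0,3],"delta_rot":[0,0,0],"hand":1},{"dp":[0,0,4],"delta_rot":[0,0,0],"hand":1},{"dp":[0,0,4.5],"delta_rot":[0,0,0],"hand":1},{"dp":[0,0,5],"delta_rot":[0,0,0],"hand":1},{"dp":[0,0,5],"delta_rot":[0,0,0],"hand":1}]'
python3 -m creep '[{"dp":[0,0,0],"delta_rot":[0,0,0],"hand":1},{"dp":[0,0,0],"delta_rot":[0,0,0],"hand":1},{"dp":[0,0,0],"delta_rot":[0,0,0],"hand":1},{"dp":[0,0,0],"delta_rot":[0,0,0],"hand":1},{"dp":[0,0,0],"delta_rot":[0,0,0],"hand":1},{"dp":[0,0,0],"delta_rot":[0,0,0],"hand":1},{"dp":[0,0,0],"delta_rot":[0,0,0],"hand":1},{"dp":[0,0,0],"delta_rot":[0,0,0],"hand":1}]'
python3 -c "
from h import *
go(*T(0),.131,-83.75)
snap('wrist','pics/shelfheld.png'); snap('side','pics/shelfheld_s.png',3,(150,110,300,220))"
```

```text
time: 54.65
eef_pos: [0.536, 0.2252, 0.353]
eef_rot: [0.998, 0.056, 0.0, -0.0]
contact_force: [0.5, 0.2, -3.2]
finger_gap: 0.0579
finger_force: 66.5
time: 55.32
eef_pos: [0.5353, 0.2219, 0.3019]
eef_rot: [0.999, 0.055, -0.001, 0.0]
contact_force: [-0.0, -0.2, -3.8]
finger_gap: 0.0579
finger_force: 66.4
time: 55.98
eef_pos: [0.5355, 0.2224, 0.3033]
eef_rot: [0.998, 0.055, 0.0, -0.0]
contact_force: [0.3, 0.4, -3.7]
finger_gap: 0.0582
finger_force: 66.4
t 55.98 p [0.5355 0.2224 0.3033] yaw_y -83.7 gap 0.0582 F [ 0.3  0.4 -3.7]
dp [0.01 0.01 1.73] rz 0.05
```

```bash
python3 -m creep '[{"dp":[0,0,0.4],"delta_rot":[0,0,0],"hand":1},{"dp":[0,0,0.8],"delta_rot":[0,0,0],"hand":1},{"dp":[0,0,1.2],"delta_rot":[0,0,0],"hand":1},{"dp":[0,0,1.5],"delta_rot":[0,0,0],"hand":1},{"dp":[0,0,1.7],"delta_rot":[0,0,0],"hand":1},{"dp":[0,0,1.7],"delta_rot":[0,0,0],"hand":1},{"dp":[0,0,1.7],"delta_rot":[0,0,0],"hand":1},{"dp":[0,0,1.7],"delta_rot":[0,0,0],"hand":1}]'
python3 -m creep '[{"dp":[0,0,0],"delta_rot":[0,0,0],"hand":1},{"dp":[0,0,0],"delta_rot":[0,0,0],"hand":1},{"dp":[0,0,0],"delta_rot":[0,0,0],"hand":1},{"dp":[0,0,0],"delta_rot":[0,0,0],"hand":1},{"dp":[0,0,0.1],"delta_rot":[0,0,0],"hand":1},{"dp":[0,0,0.1],"delta_rot":[0,0,0],"hand":1},{"dp":[0,0,0.1],"delta_rot":[0,0,0],"hand":1},{"dp":[0,0,0.1],"delta_rot":[0,0,0],"hand":1}]'
python3 -c "
from h import *
go(*T(0),.131,-83.75)"
```

```text
time: 56.75
eef_pos: [0.5356, 0.2223, 0.2861]
eef_rot: [0.998, 0.055, 0.0, 0.0]
contact_force: [-0.3, -0.1, -3.2]
finger_gap: 0.0581
finger_force: 66.4
time: 57.42
eef_pos: [0.5356, 0.2223, 0.2857]
eef_rot: [0.998, 0.055, 0.0, -0.0]
contact_force: [-1.3, 0.6, 3.6]
finger_gap: 0.0585
finger_force: 67.2
t 57.42 p [0.5356 0.2223 0.2857] yaw_y -83.7 gap 0.0585 F [-1.3  0.6  3.6]
dp [-0.    0.01 -0.03] rz 0.05
```

```bash
python3 -m creep '[{"dp":[0,0,0],"delta_rot":[0,0,0],"hand":-0.45},{"dp":[0,0,0],"delta_rot":[0,0,0],"hand":-0.6},{"dp":[0,0,0],"delta_rot":[0,0,0],"hand":-0.8},{"dp":[0,0,0],"delta_rot":[0,0,0],"hand":-1},{"dp":[0,0,-2],"delta_rot":[0,0,0],"hand":-1},{"dp":[0,0,-5],"delta_rot":[0,0,0],"hand":-1},{"dp":[0,0,-8],"delta_rot":[0,0,0],"hand":-1},{"dp":[0,0,-12],"delta_rot":[0,0,0],"hand":-1}]'
python3 -m creep '[{"dp":[-11,29.1,0],"delta_rot":[0,0,0],"hand":-1},{"dp":[-11,29.1,0],"delta_rot":[0,0,0],"hand":-1},{"dp":[-11,29.1,0],"delta_rot":[0,0,0],"hand":-1},{"dp":[-11,29.1,0],"delta_rot":[0,0,0],"hand":-1},{"dp":[-11,29.1,0],"delta_rot":[0,0,0],"hand":-1},{"dp":[-11,29.1,0],"delta_rot":[0,0,0],"hand":-1},{"dp":[-11,29.1,0],"delta_rot":[0,0,0],"hand":-1},{"dp":[-11,29.1,0],"delta_rot":[0,0,0],"hand":-1}]' >/dev/null
python3 -m creep '[{"dp":[-11,29.1,0],"delta_rot":[0,0,0],"hand":-0.3},{"dp":[-11,29.1,0],"delta_rot":[0,0,0],"hand":-0.3},{"dp":[-11,29.1,0],"delta_rot":[0,0,0],"hand":-0.3},{"dp":[-11,29.1,0],"delta_rot":[0,0,0],"hand":-0.3},{"dp":[-11,29.1,0],"delta_rot":[0,0,0],"hand":-0.3},{"dp":[-11,29.1,0],"delta_rot":[0,0,0],"hand":-0.3},{"dp":[-11,29.1,0],"delta_rot":[0,0,0],"hand":-0.3},{"dp":[-11,29.1,0],"delta_rot":[0,0,0],"hand":-0.3}]'
python3 -m creep '[{"dp":[0,0,6],"delta_rot":[0,0,0],"hand":-0.3},{"dp":[0,0,6],"delta_rot":[0,0,0],"hand":-0.3},{"dp":[0,0,6],"delta_rot":[0,0,0],"hand":-0.3},{"dp":[0,0,6],"delta_rot":[0,0,0],"hand":-0.3},{"dp":[0,0,6],"delta_rot":[0,0,0],"hand":-0.3},{"dp":[0,0,6],"delta_rot":[0,0,0],"hand":-0.3},{"dp":[0,0,6],"delta_rot":[0,0,0],"hand":-0.3},{"dp":[0,0,6],"delta_rot":[0,0,0],"hand":-0.3}]'
python3 - <<'E'
from h import *
st(); m,im=snap('wrist','pics/cones.png')
c=w2px(m,[.421,-.383,.012])[0]; print("expect",c.round(0))
hsv=cv2.cvtColor(im,cv2.COLOR_RGB2HSV)
x,y=int(c[0]),int(c[1]); x0,y0=max(0,x-75),max(0,y-60); roi=hsv[y0:y+60,x0:x+75]
np.save("roi.npy",im[y0:y+60,x0:x+75])
k=((roi[:,:,0]<8)|(roi[:,:,0]>172))&(roi[:,:,1]>90)
n,lab,s,cen=cv2.connectedComponentsWithStats(k.astype(np.uint8))
for i in range(1,n):
    if s[i,4]>60:
        yy,xx=np.where(lab==i); r=cv2.minAreaRect(np.c_[xx+x0,yy+y0].astype(np.float32)); print(s[i,4],r)
        b=px2w(m,cv2.boxPoints(r),.010,1)*1000; print(b[:,:2].round(1).tolist(),b.mean(0).round(1))
E
```

```text
time: 58.08
eef_pos: [0.5349, 0.2221, 0.4046]
eef_rot: [0.998, 0.055, -0.002, 0.001]
contact_force: [0.7, 0.1, 0.2]
finger_gap: 0.0855
finger_force: 0.0
time: 59.42
eef_pos: [0.3795, -0.3842, 0.4055]
eef_rot: [0.999, 0.054, 0.0, 0.001]
contact_force: [0.1, 0.4, 0.4]
finger_gap: 0.0553
finger_force: 0.0
time: 60.08
eef_pos: [0.3811, -0.3803, 0.3464]
eef_rot: [0.998, 0.055, 0.001, 0.001]
contact_force: [0.2, 0.5, 0.1]
finger_gap: 0.056
finger_force: 0.0
t 60.08 p [ 0.3811 -0.3803  0.3464] yaw_y -83.67 gap 0.0560 F [0.2 0.5 0.1]
expect [258. 142.]
```

```bash
python3 - <<'E'
from h import *
r=np.load("roi.npy"); h=cv2.cvtColor(r,cv2.COLOR_RGB2HSV)
print(r.shape)
for y in range(10,120,7): print(y,' '.join('%3d/%3d/%3d'%tuple(h[y,x]) for x in range(30,125,8)))
E
```

```text
(120, 150, 3)
10  17/114/175  17/114/174  17/115/173  18/118/169  18/115/171  17/115/171  17/111/166  17/116/167  17/115/178  18/115/187  17/112/193  17/113/194
17  17/116/176  17/114/174  17/116/173  17/117/172  17/116/172  17/112/168  17/119/161  17/110/162  17/114/161  17/115/162  17/113/167  17/120/132
24  17/117/175  17/112/176  17/113/173  17/113/172  17/115/173  18/113/170  17/112/171  18/115/168  17/112/168  17/114/166  16/116/165  18/111/106
31  17/111/183  17/114/184  17/116/183  17/114/184  17/113/182  16/113/172  13/112/128  17/114/157  17/113/162  17/110/163  17/116/110  17/115/109
38  18/114/183  17/111/183  17/115/177  18/116/178  17/113/176  16/116/139  14/ 40/126   9/102/108  17/113/178  17/118/119  17/111/119  17/118/119
45  17/115/187  16/116/187  17/114/184  17/115/184  17/111/182  10/106/154  65/ 12/129  10/111/149  16/116/117  17/115/115  17/108/116  17/117/113
52  18/114/183  17/116/183  17/116/184  18/114/188  16/114/184  10/103/175  10/104/166  16/115/111  18/114/116  16/112/116  17/119/116  18/118/115
59  17/115/186  17/113/183  16/114/183  17/114/177  17/11
[... 568 characters left out ...]
4  18/111/101  11/112/ 84  11/120/ 83  17/111/117  18/111/119  16/111/120  16/112/116  17/117/118  17/109/119
94  16/113/173  17/116/170  18/117/100  17/115/100  16/112/109  16/114/110  18/115/115  17/111/119  17/124/113  18/113/117  17/119/116  18/113/117
101  17/115/175  17/115/126  16/112/130  17/116/127  17/115/124  17/109/126  17/114/128  18/121/126  16/114/127  17/112/121  18/113/120  17/113/115
108  17/114/128  18/115/126  18/115/126  17/112/128  18/112/127  18/110/130  18/112/127  17/113/129  17/116/130  17/111/129  18/112/128  18/119/124
115  17/111/126  17/116/125  17/109/124  17/114/125  18/114/127  17/118/127  16/110/130  16/112/130  17/117/109  16/107/110  20/101/ 93  19/111/106
```

Bar hue is about 10 against 17 for the table, so I'll segment on hue < 14 and include the pale cones.

```bash
python3 - <<'E'
from h import *; import pickle
m=pickle.load(open("pics/cones.png.pkl","rb")); r=cv2.GaussianBlur(np.load("roi.npy"),(3,3),0); h=cv2.cvtColor(r,cv2.COLOR_RGB2HSV)
c=w2px(m,[.421,-.383,.012])[0]; o=np.array([int(c[0])-75,int(c[1])-60])
k=((h[:,:,0]<14.5)&(h[:,:,1]>85)).astype(np.uint8)
k2=cv2.morphologyEx(((h[:,:,0]<14.5)|(h[:,:,1]<85)).astype(np.uint8),cv2.MORPH_OPEN,np.ones((3,3)))
for y in range(22,98,2): print(''.join('#' if k[y,x] else ('o' if k2[y,x] else '.') for x in range(45,110)))
n,lab,s,_=cv2.connectedComponentsWithStats(cv2.morphologyEx(k,cv2.MORPH_CLOSE,np.ones((5,5))))
i=1+s[1:,4].argmax(); yy,xx=np.where(lab==i); q=cv2.minAreaRect((np.c_[xx,yy]+o).astype(np.float32)); print(s[i,4],q)
b=px2w(m,cv2.boxPoints(q),.008,1)*1000; print(b[:,:2].round(1).tolist(),b.mean(0).round(1))
E
```

```text
.................................................................
.................................................................
.................................................................
.................................................................
..............................#..................................
...........................###########...........................
...........................#################.....................
..........................#########oooo######....................
..........................#####ooooooooo#####....................
..........................###ooooooooooo####.....................
.........................###oooooooooooo####.....................
........................####oooooooooooo###......................
........................####ooooooooooo####......................
.......................#######oooooooo####.......................
.......................###################.......................
......................###################........................
......................###################...
[... 905 characters left out ...]
oooo####................................
..............######oooooooo####.................................
...............#################.................................
..................#############..................................
..........................####...................................
.................................................................
.................................................................
.................................................................
749 ((256.8345947265625, 142.2730712890625), (18.418214797973633, 59.20140838623047), 15.255120277404785)
[[388.5, -365.6], [454.0, -376.4], [451.0, -396.6], [385.1, -386.9]] [ 419.7 -381.4    8. ]
```

```bash
python3 -c "
from h import *
go(.4197,-.3814,.0215,-98.9)"
```

```text
t 60.13 p [ 0.3811 -0.3803  0.3462] yaw_y -83.67 gap 0.0554 F [-1.   0.3  0.3]
dp [ 3.79  0.49 16.97] rz 15.23
```

```bash
python3 -m creep '[{"dp":[3.8,0.5,2],"delta_rot":[0,0,6],"hand":-0.3},{"dp":[3.8,0.5,4],"delta_rot":[0,0,12],"hand":-0.3},{"dp":[3.8,0.5,6],"delta_rot":[0,0,15.2],"hand":-0.3},{"dp":[3.8,0.5,8],"delta_rot":[0,0,15.2],"hand":-0.3},{"dp":[3.8,0.5,8],"delta_rot":[0,0,15.2],"hand":-0.3},{"dp":[3.8,0.5,8],"delta_rot":[0,0,15.2],"hand":-0.3},{"dp":[3.8,0.5,8],"delta_rot":[0,0,15.2],"hand":-0.3},{"dp":[3.8,0.5,8],"delta_rot":[0,0,15.2],"hand":-0.3}]'
python3 -c "
from h import *
go(.4197,-.3814,.0215,-98.9)"
```

```text
time: 60.8
eef_pos: [0.4195, -0.3816, 0.2668]
eef_rot: [0.997, -0.078, 0.001, 0.001]
contact_force: [0.3, -0.8, 0.9]
finger_gap: 0.0553
finger_force: 0.0
t 60.80 p [ 0.4195 -0.3816  0.2668] yaw_y -98.89 gap 0.0553 F [ 0.3 -0.8  0.9]
dp [-0.03 -0.06  9.03] rz 0.01
```

```bash
python3 -m creep '[{"dp":[0,0,2.5],"delta_rot":[0,0,0],"hand":-0.3},{"dp":[0,0,5],"delta_rot":[0,0,0],"hand":-0.3},{"dp":[0,0,7.5],"delta_rot":[0,0,0],"hand":-0.3},{"dp":[0,0,8.7],"delta_rot":[0,0,0],"hand":-0.3},{"dp":[0,0,9],"delta_rot":[0,0,0],"hand":0},{"dp":[0,0,9],"delta_rot":[0,0,0],"hand":0.2},{"dp":[0,0,9],"delta_rot":[0,0,0],"hand":0.35},{"dp":[0,0,9],"delta_rot":[0,0,0],"hand":0.45}]'
python3 -m creep '[{"dp":[0,0,0],"delta_rot":[0,0,0],"hand":0.5},{"dp":[0,0,0],"delta_rot":[0,0,0],"hand":1},{"dp":[0,0,0],"delta_rot":[0,0,0],"hand":1},{"dp":[0,0,0],"delta_rot":[0,0,0],"hand":1},{"dp":[0,0,0],"delta_rot":[0,0,0],"hand":1},{"dp":[0,0,0],"delta_rot":[0,0,0],"hand":1},{"dp":[0,0,0],"delta_rot":[0,0,0],"hand":1},{"dp":[0,0,0],"delta_rot":[0,0,0],"hand":1}]'
python3 -m creep '[{"dp":[0,0,-1],"delta_rot":[0,0,0],"hand":1},{"dp":[0,0,-4],"delta_rot":[0,0,0],"hand":1},{"dp":[0,0,-8],"delta_rot":[0,0,0],"hand":1},{"dp":[0,0,-12],"delta_rot":[0,0,0],"hand":1},{"dp":[0,0,-16],"delta_rot":[0,0,0],"hand":1},{"dp":[0,0,-20],"delta_rot":[0,0,0],"hand":1},{"dp":[0,0,-22],"delta_rot":[0,0,0],"hand":1},{"dp":[0,0,-22],"delta_rot":[0,0,0],"hand":1}]'
python3 -c "
from h import *
go(*T(0),.245,-83.75)"
```

```text
time: 61.47
eef_pos: [0.4196, -0.3817, 0.1767]
eef_rot: [0.997, -0.078, 0.001, 0.001]
contact_force: [0.4, -1.1, 0.7]
finger_gap: 0.0235
finger_force: 0.0
time: 62.13
eef_pos: [0.4195, -0.3815, 0.1768]
eef_rot: [0.997, -0.078, 0.001, 0.001]
contact_force: [-1.4, 0.3, 7.4]
finger_gap: 0.018
finger_force: 59.0
time: 62.8
eef_pos: [0.4199, -0.3819, 0.402]
eef_rot: [0.997, -0.078, 0.004, 0.003]
contact_force: [0.1, -0.2, -0.6]
finger_gap: 0.0183
finger_force: 59.0
t 62.80 p [ 0.4199 -0.3819  0.402 ] yaw_y -98.9 gap 0.0183 F [ 0.1 -0.2 -0.6]
dp [  1.96 -61.58  -0.16] rz -15.15
```

```bash
python3 -m creep '[{"dp":[0.1,-4,0],"delta_rot":[0,0,0],"hand":1},{"dp":[0.3,-8,0],"delta_rot":[0,0,0],"hand":1},{"dp":[0.4,-12,0],"delta_rot":[0,0,0],"hand":1},{"dp":[0.5,-16,0],"delta_rot":[0,0,0],"hand":1},{"dp":[0.7,-20,0],"delta_rot":[0,0,0],"hand":1},{"dp":[0.8,-24,0],"delta_rot":[0,0,0],"hand":1},{"dp":[0.9,-28,0],"delta_rot":[0,0,0],"hand":1},{"dp":[1,-31,0],"delta_rot":[0,0,0],"hand":1}]' >/dev/null
python3 -m creep '[{"dp":[1,-4,0],"delta_rot":[0,0,-4],"hand":1},{"dp":[1,-8,0],"delta_rot":[0,0,-8],"hand":1},{"dp":[1,-12,0],"delta_rot":[0,0,-12],"hand":1},{"dp":[1,-16,0],"delta_rot":[0,0,-15.1],"hand":1},{"dp":[1,-20,0],"delta_rot":[0,0,-15.1],"hand":1},{"dp":[1,-24,0],"delta_rot":[0,0,-15.1],"hand":1},{"dp":[1,-28,0],"delta_rot":[0,0,-15.1],"hand":1},{"dp":[1,-30.6,0],"delta_rot":[0,0,-15.1],"hand":1}]'
python3 -m creep '[{"dp":[0,0,2],"delta_rot":[0,0,0],"hand":1},{"dp":[0,0,4],"delta_rot":[0,0,0],"hand":1},{"dp":[0,0,4],"delta_rot":[0,0,0],"hand":1},{"dp":[0,0,4],"delta_rot":[0,0,0],"hand":1},{"dp":[0,0,4],"delta_rot":[0,0,0],"hand":1},{"dp":[0,0,4],"delta_rot":[0,0,0],"hand":1},{"dp":[0,0,4],"delta_rot":[0,0,0],"hand":1},{"dp":[0,0,4],"delta_rot":[0,0,0],"hand":1}]'
python3 - <<'E'
from h import *
go(*T(0),.148,-83.75)
s=camera("side"); w=camera("wrist"); c=camera("scene")
import pickle; pickle.dump([camera_model("scene"),camera_model("side"),camera_model("wrist")],open("mm.pkl","wb"))
f=lambda a,x0,y0,x1,y1: cv2.resize(a[y0:y1,x0:x1],(400,300),interpolation=cv2.INTER_CUBIC)
im=np.vstack([np.hstack([f(c,270,160,430,280),f(s,140,80,300,200)]),np.hstack([cv2.resize(w,(400,300)),f(w,130,0,386,192)])])
cv2.imwrite("pics/mont.png",im[:,:,::-1])
E
```

```text
time: 64.13
eef_pos: [0.5337, 0.2276, 0.3949]
eef_rot: [0.998, 0.055, -0.0, -0.0]
contact_force: [0.3, -0.1, -0.8]
finger_gap: 0.0182
finger_force: 59.1
time: 64.8
eef_pos: [0.5344, 0.2241, 0.3562]
eef_rot: [0.999, 0.054, 0.001, -0.0]
contact_force: [0.0, -0.6, -1.0]
finger_gap: 0.0183
finger_force: 59.1
t 64.80 p [0.5344 0.2241 0.3562] yaw_y -83.83 gap 0.0183 F [ 0.  -0.6 -1. ]
dp [0.08 0.2  5.32] rz -0.08
```

View pics/mont.png

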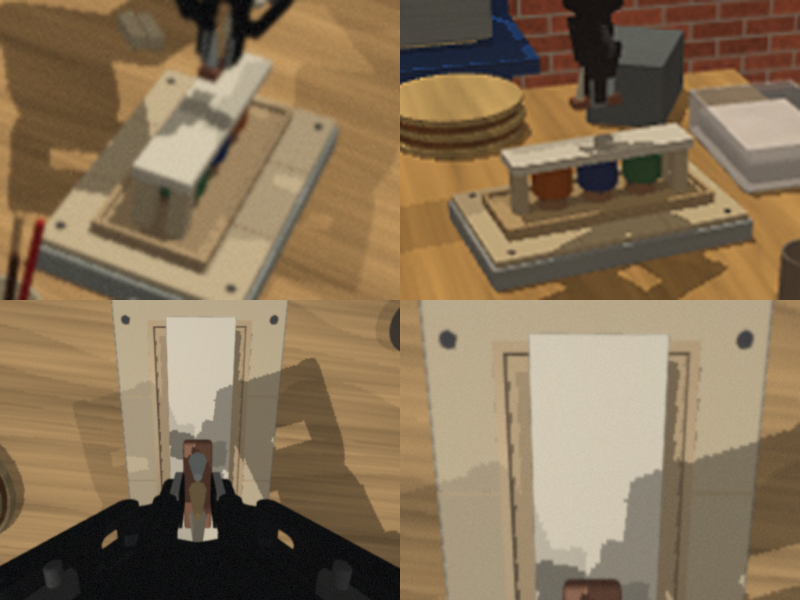

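The shelf lies flat on the three posts over the bowls. Its far-end corners in the wrist crop are (529,334) and (668,335), and the cones are held upright above it.

```bash
python3 - <<'E'
from h import *; import pickle
ms=pickle.load(open("mm.pkl","rb"))
w=px2w(ms[2],[(129,34),(268,35),(125,255),(262,255)],.126,1.5625,(130,0))*1000
print(R.from_euler("z",-6.25,degrees=True).apply(w-[535.7,222.3,0]).round(1)[:,:2].tolist())
E
```

```text
[[124.9, 28.4], [124.5, -30.1], [31.3, 34.0], [31.3, -31.7]]
```

```bash
python3 -m creep '[{"dp":[0.05,0.1,1],"delta_rot":[0,0,0],"hand":1},{"dp":[0.05,0.1,2],"delta_rot":[0,0,0],"hand":1},{"dp":[0.05,0.1,3],"delta_rot":[0,0,0],"hand":1},{"dp":[0.05,0.1,4],"delta_rot":[0,0,0],"hand":1},{"dp":[0.05,0.1,4.4],"delta_rot":[0,0,0],"hand":1},{"dp":[0.05,0.1,4.4],"delta_rot":[0,0,0],"hand":1},{"dp":[0.05,0.1,4.4],"delta_rot":[0,0,0],"hand":1},{"dp":[0.05,0.1,4.4],"delta_rot":[0,0,0],"hand":1}]'
python3 -c "
from h import *
go(*T(0),.148,-83.75)"
```

```text
time: 65.62
eef_pos: [0.5349, 0.2235, 0.3114]
eef_rot: [0.999, 0.054, 0.0, -0.0]
contact_force: [-0.1, 0.1, -0.9]
finger_gap: 0.0183
finger_force: 59.1
t 65.62 p [0.5349 0.2235 0.3114] yaw_y -83.8 gap 0.0183 F [-0.1  0.1 -0.9]
dp [0.06 0.13 0.84] rz -0.05
```

```bash
python3 -m creep '[{"dp":[0.05,0.1,0.2],"delta_rot":[0,0,0],"hand":1},{"dp":[0.05,0.1,0.4],"delta_rot":[0,0,0],"hand":1},{"dp":[0.05,0.1,0.6],"delta_rot":[0,0,0],"hand":1},{"dp":[0.05,0.1,0.75],"delta_rot":[0,0,0],"hand":1},{"dp":[0.05,0.1,0.85],"delta_rot":[0,0,0],"hand":1},{"dp":[0.05,0.1,0.85],"delta_rot":[0,0,0],"hand":1},{"dp":[0.05,0.1,0.85],"delta_rot":[0,0,0],"hand":1},{"dp":[0.05,0.1,0.85],"delta_rot":[0,0,0],"hand":1}]'
python3 -c "
from h import *
go(*T(0),.148,-83.75)"
```

```text
time: 66.28
eef_pos: [0.5353, 0.2225, 0.3028]
eef_rot: [0.999, 0.054, -0.0, 0.0]
contact_force: [-0.6, -0.5, 1.6]
finger_gap: 0.018
finger_force: 59.2
t 66.28 p [0.5353 0.2225 0.3028] yaw_y -83.8 gap 0.0180 F [-0.6 -0.5  1.6]
dp [ 0.04  0.02 -0.02] rz -0.05
```

```bash
python3 -m creep '[{"dp":[0,0,0],"delta_rot":[0,0,0],"hand":0.5},{"dp":[0,0,0],"delta_rot":[0,0,0],"hand":0.4},{"dp":[0,0,0],"delta_rot":[0,0,0],"hand":0.2},{"dp":[0,0,0],"delta_rot":[0,0,0],"hand":0},{"dp":[0,0,0],"delta_rot":[0,0,0],"hand":-0.2},{"dp":[0,0,-1],"delta_rot":[0,0,0],"hand":-0.3},{"dp":[0,0,-3],"delta_rot":[0,0,0],"hand":-0.3},{"dp":[0,0,-6],"delta_rot":[0,0,0],"hand":-0.3}]'
python3 -m creep '[{"dp":[0,0,-4],"delta_rot":[0,0,0],"hand":-0.3},{"dp":[0,0,-8],"delta_rot":[0,0,0],"hand":-0.3},{"dp":[-4,0,-10],"delta_rot":[0,0,0],"hand":-0.3},{"dp":[-8,0,-10],"delta_rot":[0,0,0],"hand":-0.3},{"dp":[-12,0,-10],"delta_rot":[0,0,0],"hand":-0.3},{"dp":[-12,0,-10],"delta_rot":[0,0,0],"hand":-0.3},{"dp":[-12,0,-10],"delta_rot":[0,0,0],"hand":-0.3},{"dp":[-12,0,-10],"delta_rot":[0,0,0],"hand":-0.3}]'
python3 - <<'E'
from h import *
m,im=snap('wrist','pics/final.png')
# numeric check: bar pixels (hue<14) near where the bar must be on the shelf
c=T(0); P=[[*(T(x,y)),.138] for x,y in[(33,10),(33,-10),(-33,-10),(-33,10)]]
e=w2px(m,P); print("expected bar",e.round(0).tolist())
h=cv2.cvtColor(cv2.GaussianBlur(im,(3,3),0),cv2.COLOR_RGB2HSV)
x0,y0=(e.min(0)-15).astype(int); x1,y1=(e.max(0)+15).astype(int)
r=h[y0:y1,x0:x1]; k=((r[:,:,0]<14)|(r[:,:,0]>170))&(r[:,:,1]>85)
yy,xx=np.where(k); q=cv2.minAreaRect(np.c_[xx+x0,yy+y0].astype(np.float32)); b=px2w(m,cv2.boxPoints(q),.136,1)*1000
print(q); print(R.from_euler("z",-6.25,degrees=True).apply(b-[535.7,222.3,0]).round(1)[:,:2].tolist())
E
```

```text
time: 66.95
eef_pos: [0.5345, 0.2222, 0.3617]
eef_rot: [0.999, 0.054, -0.002, 0.001]
contact_force: [0.7, 0.0, 0.8]
finger_gap: 0.0555
finger_force: 0.0
time: 67.62
eef_pos: [0.4162, 0.2097, 0.4638]
eef_rot: [0.999, 0.054, 0.001, -0.0]
contact_force: [-0.4, 0.1, 0.7]
finger_gap: 0.0555
finger_force: 0.0
expected bar [[243.0, 26.0], [264.0, 26.0], [263.0, 97.0], [244.0, 97.0]]
((253.0, 63.0), (68.0, 18.0), 90.0)
[[30.8, 9.2], [30.8, -8.6], [-32.8, -9.3], [-32.8, 9.7]]
```

The bar measures centred and square on the shelf, so I'm handing the job in.

```bash
python3 -c "
from plant import *
print(job_done())"
```

```text
the job is handed in; nothing more can be done
None
```

The kiln tray is set as asked and the job is handed in at about 68 s on the robot's clock: post in place, three bowls on stilts in a row, shelf flat and square on the three posts, and cone pack centred along the shelf.

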